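# Clear the sawing board and unpack new turning blanks

## Task

Get the sawing board ready for the next batch: with the hand brush, sweep all the wooden offcuts off the board into the blue scrap tray (do not pick them up with the gripper), and put the brush back on its black mat. Fold all four flaps of the carton right back, well clear of the opening. Once the board has been swept, take every turning blank out of the carton and lay it flat on the board, its length square to the fence, without knocking the bottle, mug or mallet.

Things in the scene. Friction and masses are not known exactly. Their poses are not given: they have to be found in the camera images.
- carton: Brown cardboard carton, fixed, 160 mm along its x, 230 mm along its y, 115 mm high to the rim, walls 5 mm. Origin at the centre of its underside, z up. Four flaps on top: two long ones, and two short end flaps under them. Inside, a card sheet 55 mm above the bench carries the blanks; below it the carton is solid.
- flap_near (a joint): Long top flap, 77 x 226 x 5 mm, 30 g, creased along the carton's -x rim (80 mm from its centre, 115 mm up, parallel to carton y). rad: 0 = shut flat, 1.57 = upright, 3.14 = folded out level with the rim; stop at 3.6. Starts sprung up at 0.7 to 1.0, with a gap of at least 40 mm to the other long flap (they meet when shut). It stays where left; about 0.5 N at the edge turns it.
- flap_far (a joint): The other long top flap, creased along the carton's +x rim; same size, joint values and stiffness.
- flap_left (a joint): Short end flap creased along the carton's +y rim (115 mm from its centre, 115 mm up, parallel to carton x), tapered from 150 to 96 mm wide, 75 mm from crease to free edge, 4 mm thick, 20 g, under the long flaps. Same joint values; starts at 0.2 to 0.3, its edge 15 to 22 mm above the rim, some 40 mm above the blanks; over 80 mm to the other end flap. Stays where left; about 0.5 N turns it.
- flap_right (a joint): The other short end flap, creased along the carton's -y rim; same size, joint values and stiffness.
- board: Raised plywood sawing board, fixed, 210 mm along its x (depth), 300 mm along its y, top face 60 mm above the bench. Origin at the centre of its underside. Along its +x (far) edge stands a dark wooden fence 24 mm thick and 30 mm high, parallel to board y; the clear top runs from x = -105 to +81 mm. The front (-x) edge is open.
- tray: Blue sheet-metal scrap tray, fixed, close against the board's open front edge and aligned with it: 120 mm along x, 290 mm along y, 45 mm high, walls 3 mm, open on top (its rim is 15 mm below the board's top). Origin at the centre of its underside.
- mat: Black rubber mat 320 (x) x 100 (y) x 4 mm, fixed on the bench; the brush's place. Origin at the centre of its underside.
- brush: Hand brush, 0.18 kg, 278 mm long along its x, standing on its bristles. Origin at the bristle tips, right below the grip point. Bristles x = -63 to +103 mm, 64 mm wide at the tips, 38 mm high, stiff (treat as rigid); wooden back x = -65 to +105, 36 mm wide, 38 to 60 mm high; handle x = -63 to -173, 26 mm wide, 20 mm thick, centred 50 mm high. Knocked, it may fall on its side.
- brush_grip (a point): Grip point on the brush's wooden back, near its centre of mass, 55 mm above the bristle tips: pinch the 36 mm width there (along brush y) from above.
- oil: Bystander: amber bottle with a red cap, 68 mm diameter, 150 mm tall. Origin under its centre.
- mug: Bystander: blue mug, 80 mm diameter, 95 mm tall. Origin under its centre.
- mallet: Bystander: dark wooden turner's mallet standing on its head, 90 mm diameter, 170 mm tall. Origin under its centre.
- blank0: Wooden turning blank with red waxed ends, 130 mm along its x, 34 x 34 mm in section, 0.11 kg; origin at its very centre, 17 mm inside each long face. Starts in the carton, lying along carton x on the card sheet, about 30 mm clear to either side. May be absent (None from the very start).
- blank1: Wooden turning blank with red waxed ends, 130 mm along its x, 34 x 34 mm in section, 0.11 kg; origin at its very centre, 17 mm inside each long face. Starts in the carton, lying along carton x on the card sheet, about 30 mm clear to either side. May be absent (None from the very start).
- blank2: Wooden turning blank with red waxed ends, 130 mm along its x, 34 x 34 mm in section, 0.11 kg; origin at its very centre, 17 mm inside each long face. Starts in the carton, lying along carton x on the card sheet, about 30 mm clear to either side. May be absent (None from the very start).
- offcut0: Wooden offcut, 52 x 40 mm, 32 high (x, y, z), about 55 g, lying on the board; origin at the centre of its underside. May be absent (None from the very start).
- offcut1: Wooden offcut, 60 x 36 mm, 30 high (x, y, z), about 55 g, lying on the board; origin at the centre of its underside. May be absent (None from the very start).
- offcut2: Wooden offcut, 46 x 46 mm, 28 high (x, y, z), about 55 g, lying on the board; origin at the centre of its underside. May be absent (None from the very start).
- offcut3: Wooden offcut, 56 x 44 mm, 30 high (x, y, z), about 55 g, lying on the board; origin at the centre of its underside. May be absent (None from the very start).
- offcut4: Wooden offcut, round slice 52 mm diameter, 28 high (x, y, z), about 55 g, lying on the board; origin at the centre of its underside. May be absent (None from the very start).
There are look-alikes about, which are no part of the job. Leave any turquoise look-alike of the offcut3 alone. What is shaped like the offcut4 but turquoise is not meant.

How it is judged (in metres and radians):
On the way, in this order (a step that is already met when the one before it is completed fails the run):
1. the brush is brought to the board, the blanks being still in the carton (x of brush in the frame of board between -0.13 and 0.1 m and y of brush in the frame of board between -0.2 and 0.2 m and z of brush in the frame of board between 0.05 and 0.12 m and distance of each of blank0, blank1, blank2 from where it was at the start of the episode below 0.1 m), for 0.2 s.
2. all offcuts lie in the scrap tray, the blanks being still in the carton (x of offcut0 in the frame of tray between -0.062 and 0.062 m and y of offcut0 in the frame of tray between -0.147 and 0.147 m and z of offcut0 in the frame of tray between -0.01 and 0.05 m and x of offcut1 in the frame of tray between -0.062 and 0.062 m and y of offcut1 in the frame of tray between -0.147 and 0.147 m and z of offcut1 in the frame of tray between -0.01 and 0.05 m and x of offcut2 in the frame of tray between -0.062 and 0.062 m and y of offcut2 in the frame of tray between -0.147 and 0.147 m and z of offcut2 in the frame of tray between -0.01 and 0.05 m and x of offcut3 in the frame of tray between -0.062 and 0.062 m and y of offcut3 in the frame of tray between -0.147 and 0.147 m and z of offcut3 in the frame of tray between -0.01 and 0.05 m and x of offcut4 in the frame of tray between -0.062 and 0.062 m and y of offcut4 in the frame of tray between -0.147 and 0.147 m and z of offcut4 in the frame of tray between -0.01 and 0.05 m and distance of each of blank0, blank1, blank2 from where it was at the start of the episode below 0.1 m), for 0.2 s.
3. all four flaps are folded back and the brush is back on its mat (value of joint each of flap_near, flap_far, flap_left, flap_right above 2.2 rad and x of brush in the frame of mat between -0.09 and 0.09 m and y of brush in the frame of mat between -0.065 and 0.065 m and z of brush in the frame of mat between -0.01 and 0.045 m), for 0.2 s.
At the end, for the whole second after the job is handed in: All blanks lie flat and still on the board (centre -75 to +50 mm along board x, within 145 mm along y), within 0.25 rad of square to the fence; all offcuts in the tray; all four flaps past 2.2 rad; brush on its mat (origin within 90 mm along, 65 mm across) (all of step 3 and x of blank0 in the frame of board between -0.075 and 0.05 m and y of blank0 in the frame of board between -0.145 and 0.145 m and z of blank0 in the frame of board between 0.067 and 0.088 m and angle between the x axis of each of blank0, blank1, blank2 and the x axis of board, either way round below 0.25 rad and angle between blank0's own x axis and vertical between 1.47 and 1.67 rad and linear speed of each of blank0, blank1, blank2 below 0.02 m/s and x of blank1 in the frame of board between -0.075 and 0.05 m and y of blank1 in the frame of board between -0.145 and 0.145 m and z of blank1 in the frame of board between 0.067 and 0.088 m and angle between blank1's own x axis and vertical between 1.47 and 1.67 rad and x of blank2 in the frame of board between -0.075 and 0.05 m and y of blank2 in the frame of board between -0.145 and 0.145 m and z of blank2 in the frame of board between 0.067 and 0.088 m and angle between blank2's own x axis and vertical between 1.47 and 1.67 rad and x of offcut0 in the frame of tray between -0.062 and 0.062 m and y of offcut0 in the frame of tray between -0.147 and 0.147 m and z of offcut0 in the frame of tray between -0.01 and 0.05 m and x of offcut1 in the frame of tray between -0.062 and 0.062 m and y of offcut1 in the frame of tray between -0.147 and 0.147 m and z of offcut1 in the frame of tray between -0.01 and 0.05 m and x of offcut2 in the frame of tray between -0.062 and 0.062 m and y of offcut2 in the frame of tray between -0.147 and 0.147 m and z of offcut2 in the frame of tray between -0.01 and 0.05 m and x of offcut3 in the frame of tray between -0.062 and 0.062 m and y of offcut3 in the frame of tray between -0.147 and 0.147 m and z of offcut3 in the frame of tray between -0.01 and 0.05 m and x of offcut4 in the frame of tray between -0.062 and 0.062 m and y of offcut4 in the frame of tray between -0.147 and 0.147 m and z of offcut4 in the frame of tray between -0.01 and 0.05 m and linear speed of each of offcut0, offcut1, offcut2, offcut3, offcut4 below 0.03 m/s); the robot touches nothing.
It fails at once if an offcut is gripped with the fingers (over 2.5 N) (contact force between the fingers and offcut0 above 2.5 N or contact force between the fingers and offcut1 above 2.5 N or contact force between the fingers and offcut2 above 2.5 N or contact force between the fingers and offcut3 above 2.5 N or contact force between the fingers and offcut4 above 2.5 N).
It fails at once if a bystander is moved more than 40 mm or knocked over (distance of any of oil, mug, mallet from where it was at the start of the episode above 0.04 m or angle between any of oil, mug, mallet's own z axis and vertical above 0.5 rad).
Of blank0, blank1, blank2 only 2 to 3 are there at a start; the rules pass over those that are not, and their reading is None.
Of offcut0, offcut1, offcut2, offcut3, offcut4 only 3 to 5 are there at a start; the rules pass over those that are not, and their reading is None.
At some moment in a run one of brush may be knocked a few centimetres aside while the robot is not near it.
Once in a run the grip may slacken for a moment while it holds something.
It also fails if it takes over 208 s, if anything falls off the work surface, if the arm or the gripper's body presses on something with over 40 N, if the wrist force passes 120 N, or if a joint passes its speed limit or range.

## Robot

A 6-joint arm with a two-finger parallel gripper is mounted at the origin on the work surface. World frame = base frame: x ahead of the robot, y to its left, z up, the work surface at z = 0. Lengths are in mm, angles in degrees, forces in N, time in s.
With the tool pointing down it reaches from about 350 to 850 mm from the base axis. Payload 8.1 kg.
Tool frame: the origin (TCP) lies midway between the tips of the shut fingers; the grasp point (between the pads) lies 19 mm behind it (r.pinch_z is the distance from the TCP to the grasp point, in mm); z points along the fingers, y is the line along which they close (so a half turn about z gives the same grasp; the last joint's range is limited). The gripper opens to 85 mm and grips with 20 to 120 N. Pads are 22 mm wide; open, the fingers measure 114 mm over their backs; the gripper's body (76 mm by 85 mm) begins 54 mm behind the grasp point. The pads swing forward as they close: fully open they stand 13 mm farther back than shut.
Start: joints at [70.852, 7.471, 85.268, -0, 87.261, -4.893], TCP at [147.722, 581.535, 231.292] pointing down, gripper open.
Joint ranges: [-169.43, 169.43], [-51.17, 129.36], [1.28, 143.12], [-76.62, 256.62], [0, 156.53], [-152.29, 152.29]. Speed limits (degrees/s): [136.94, 136.94, 159.86, 180, 180, 180].

## Interface

Orientations are given as [roll, pitch, yaw] about the fixed x, y, z axes, in that order (R = Rz(yaw) Ry(pitch) Rx(roll)).
In Python, from bench import r gives the robot as it stands.
- The arm moves only by the shell command python3 -m jog 'ROWS' [OPENING] [FORCE]. ROWS is JSON, one flat list of numbers, 6 for each row, row after row: the shift along the tool's x, y, z in m, then the turn, a rotation vector about the tool's x, y, z in rad. A call has 1 to 8 rows; each row is the pose to reach, as a shift and turn from the pose commanded when the call began, along the tool's axes at that moment; what a row does not reach only later rows make up. A row lasts 1/8 s, in which the tool goes at most 62.5 mm and 10.7 degrees, less where a joint would pass 70% of its speed; a pose out of reach is approached as far as the arm can. A call with a gripper value outside its range is refused whole. OPENING is the opening, from -1 (shut) to 1 (fully open), set as the call begins (- or left out, the last holds). The fingers move at their own pace and stop on an object; FORCE is the grip in N (left out, the last holds). Time passes only in rows, so rows that repeat a pose let the fingers close. It gives the time, the measured TCP pose, the force, the opening and the grip force at its end, in the units of the state.
- r.sense(): the state, without advancing time (a new reading comes with each control period).
- r.snapshot(name): name is "side" or "top" or "wrist"; returns a dict with "pixels" (420x560x3 uint8, red, green, blue), "range_z" (420x560 float32, mm along the optical axis (not along the pixel's ray), 0 where there is no reading), "K" (3x3 intrinsics, pixels), "rvec" (rotation vector, rad) and "tvec" (3), from world to camera coordinates, as OpenCV has them. Camera axes: x right, y down, z forward; pixel columns grow to the right and rows downward; lengths in mm; the calibration is good to about 2 mm. A picture is of the moment at which its call begins.
- r.hand_in(): hands the job in; it is judged then, once.
Trained networks look in a picture, given as the dict that the camera call returned (one of the last four; its "shot" number tells which), for a name from the list of things; names that differ only in an ending like _2 or _b are one class to them, and where a whole thing is asked for, a point or a joint stands for the part that bears it (a point fixed in the world has none). Each returns a list of dicts, best first, with "score" (0 to 1); they miss things now and then, are a little off and sometimes report something else, mostly with a low value. They report only what shows in the picture. A call takes as long as a camera call. They do not tell look-alikes from the thing itself.
- r.look_for(picture, target): "bbox" ([left, top, right, bottom] in pixels, round what is visible of it).
- r.outline_of(picture, target): "region" (420x560 bool, what is visible of it) and "bbox" ([left, top, right, bottom] in pixels, round what is visible of it).
The state is a dict: "time": time; "joint_pos": joint angles; "qd": joint speeds; "joint_efforts": joint torques, N m; "tool_pos": TCP position; "tcp_rot": TCP orientation; "ft_force": force on the tool from outside, world axes, zero at the start; "wrist_torque": the same for the moment, N m; "finger_gap": finger opening in mm; "grip_force": force on a finger pad.
Only numpy, scipy, OpenCV 4.12 (cv2) and the standard library are available. Lean on these libraries where they do the work, as an engineer would, in place of code of your own. Each camera call takes 0.05 s, during which the arm holds its last target. There are 200 camera calls.

## Working session

There is one attempt and no reset: what is moved stays moved. The work goes in short steps, Python scripts to look and compute and a shell command to move; the robot and the scene stay as the last step left them, time stands still between calls to the robot, and variables do not carry over. Pictures are saved under pics/ and viewed, at most 14 in all, crops included, and the job is handed in when it is done.

```bash
ls; mkdir -p pics
cat > h.py <<'E'
import numpy as np, cv2
from scipy.spatial.transform import Rotation as Ro
from bench import r
def save(p,n): cv2.imwrite('pics/'+n+'.png',p['pixels'][:,:,::-1])
def cloud(p):
    R=cv2.Rodrigues(np.array(p['rvec'],float))[0];t=np.array(p['tvec'],float).ravel();K=np.array(p['K'])
    z=p['range_z'].astype(float);v,u=np.mgrid[:420,:560]
    c=np.stack([(u-K[0,2])/K[0,0]*z,(v-K[1,2])/K[1,1]*z,z],-1)
    w=(c-t)@R; w[z<=0]=np.nan
    return w
def pose():
    s=r.sense();return np.array(s['tool_pos']),Ro.from_euler('xyz',s['tcp_rot'],degrees=True)
E
python3 - <<'E'
from h import *
for n in('top','side'):
    p=r.snapshot(n);save(p,n+'0');np.save(n+'0.npy',cloud(p))
    for t in ['carton','flap_near','flap_far','flap_left','flap_right','board','tray','mat','brush','oil','mug','mallet','blank0','offcut0','offcut1','offcut2','offcut3','offcut4']:
        o=r.look_for(p,t)
        print(n,t,[([int(x) for x in d['bbox']],round(d['score'],2)) for d in o[:4]])
s=r.sense();print(s)
E
```

```text
pics
top carton [([346, 181, 432, 245], 0.62)]
top flap_near [([350, 212, 431, 243], 0.62), ([159, 170, 263, 252], 0.39)]
top flap_far [([355, 185, 430, 202], 0.96)]
top flap_left [([349, 191, 381, 223], 0.82), ([221, 210, 231, 234], 0.29)]
top flap_right [([401, 201, 425, 223], 0.8), ([352, 181, 431, 200], 0.24)]
top board [([164, 172, 261, 249], 0.94)]
top tray [([155, 240, 249, 286], 0.59), ([248, 126, 273, 157], 0.56), ([351, 192, 379, 224], 0.47)]
top mat [([345, 183, 432, 244], 0.68), ([289, 166, 324, 260], 0.65), ([351, 194, 380, 221], 0.38)]
top brush [([294, 179, 314, 266], 0.78)]
top oil [([286, 115, 307, 143], 0.59)]
top mug [([249, 122, 274, 154], 0.66)]
top mallet [([335, 115, 361, 145], 0.78)]
top blank0 [([381, 197, 393, 219], 0.52)]
top offcut0 [([164, 216, 184, 238], 0.87), ([218, 213, 233, 235], 0.78), ([128, 223, 144, 242], 0.69), ([133, 188, 152, 209], 0.58)]
top offcut1 [([164, 216, 184, 238], 0.87), ([218, 213, 233, 235], 0.78), ([128, 223, 144, 242], 0.69), ([133, 188, 152, 209], 0.58)]
top offcut2 [([164, 216, 184, 238], 0.87), ([218, 213, 233, 235], 0.78), ([
[... 1687 characters left out ...]
9], 0.47)]
{'time': 1.9, 'joint_pos': array([ 7.08520155e+01,  7.47263783e+00,  8.52681944e+01,  2.48753771e-03,
        8.72591840e+01, -4.89374426e+00]), 'qd': array([-0.02594846,  0.07405131,  0.01033029,  0.01270917, -0.1068093 ,
        0.03692028]), 'joint_efforts': array([-1.37575327e-05, -5.69307089e+01, -5.00849283e+01, -2.11432716e-04,
        1.38541378e-03,  2.58737083e-05]), 'tool_pos': array([147.7093662 , 581.54806806, 231.27308199]), 'tcp_rot': array([ 1.79999804e+02, -2.47702402e-03,  1.65745641e+02]), 'ft_force': array([-0.67431808,  0.66291901,  0.1459111 ]), 'wrist_torque': array([-0.02946869, -0.01941413,  0.00485538]), 'grip_force': 0.0, 'finger_gap': 85.58444927866746}
```

Run:
```python
import cv2
a=cv2.imread('pics/top0.png')[105:295,110:450];cv2.imwrite('pics/top0c.png',cv2.resize(a,None,fx=2.35,fy=2.35,interpolation=2))
a=cv2.imread('pics/side0.png')[140:390,150:450];cv2.imwrite('pics/side0c.png',cv2.resize(a,None,fx=2.4,fy=2.4,interpolation=2))
```

```text
(no output)
```

View pics/top0c.png

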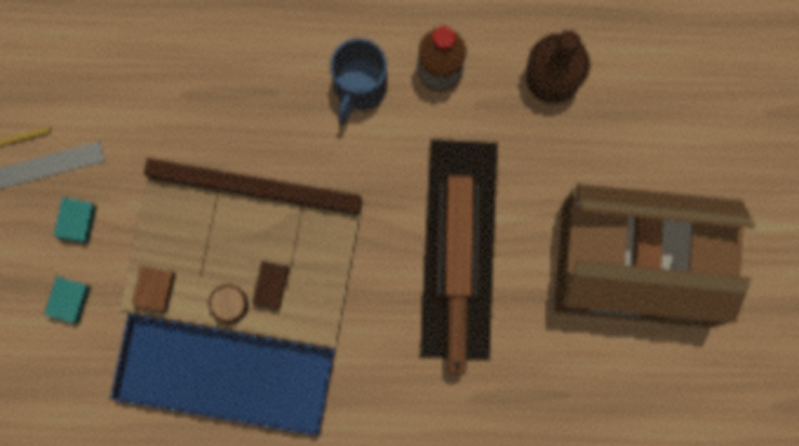

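View pics/side0c.png

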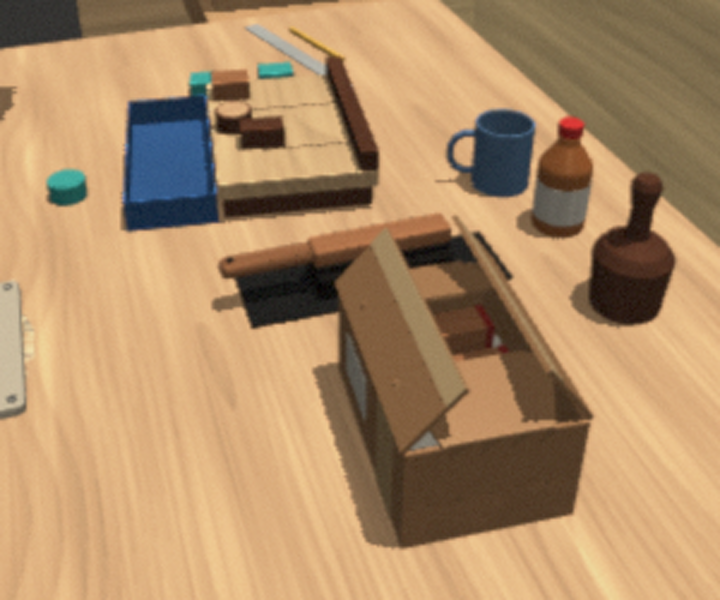

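Run:
```python
from h import *
c=np.load('top0.npy');s=np.load('side0.npy')
print('center',c[210,280],'px right',c[210,281]-c[210,280],'down',c[211,280]-c[210,280])
def rect(m,name,cl=c):
    m=m.astype(np.uint8);n,l,st,_=cv2.connectedComponentsWithStats(m)
    for i in range(1,n):
        if st[i,4]<40: continue
        P=cl[l==i];rr=cv2.minAreaRect(P[:,:2].astype(np.float32));print(name,st[i,:5],np.round(rr[0],1),np.round(rr[1],1),round(rr[2],1),'z',np.round(np.percentile(P[:,2],[5,50,95]),1))
Z=c[:,:,2];v,u=np.mgrid[:420,:560]
B=(u>150)&(u<270)&(v>160)&(v<260)
rect(B&(Z>52)&(Z<68),'board');rect(B&(Z>82)&(Z<105),'high');rect(B&(Z>70),'on')
T=(u>140)&(u<265)&(v>235)&(v<300)
rect(T&(Z>2)&(Z<50),'tray')
M=(u>280)&(u<330)&(v>155)&(v<275)
rect(M&(Z>30),'brush');rect(M&(Z>52),'brushback');rect(M&(Z>1.5)&(Z<30),'mat')
pix=cv2.imread('pics/top0.png').sum(2);rect(M&(pix<120)&(Z<20),'matdark')
C=(u>335)&(u<445)&(v>170)&(v<255)
rect(C&(Z>20),'carton');rect(C&(Z>50)&(Z<100),'inside');rect(C&(Z>118),'flaps');rect(C&(Z>150),'flaptops')
rect((u<335)&(v<165)&(Z>25)&(u>240),'byst');rect((u>330)&(v<150)&(Z>25),'mallet')
rect((u<150)&(Z>12),'else')
np.set_printoptions(linewidth=250,suppress=True)
print(Z[180:250:3,345:436:5].round(0))
```

```text
center [514.62372643  77.89031178  -4.74441345] px right [ 0.11552925 -3.39803657 -0.11593423] down [-3.53145713 -0.09976124  0.61988337]
board [ 161  181  102   72 4429] [478.  298.4] [300.8 187.3] 81.6 z [53.7 58.7 64.4]
high [171 172  93  24 690] [580.7 283.1] [300.1  25.8] 81.8 z [83.7 88.4 94.1]
high [217 216  15  20 211] [445.  253.2] [36.4 60.7] 80.0 z [83.6 88.4 93.6]
high [166 218  18  20 254] [435.1 410.8] [44.1 56.7] 80.8 z [83.4 88.3 94. ]
high [199 226  16  17 196] [417.2 308.6] [49.1 49.4] 65.5 z [82.8 87.2 91.8]
on [171 172  93  25 776] [581.1 282.9] [300.4  26.1] 81.5 z [77.4 87.9 93.9]
on [217 216  16  21 228] [444.8 252.9] [36.6 60.7] 78.9 z [80.7 87.9 93.5]
on [166 218  18  20 272] [435.4 410.9] [44.5 56.9] 79.8 z [81.2 88.  93.7]
on [199 226  17  17 220] [417.4 307.6] [50.8 49.8] 5.1 z [78.3 86.7 91.6]
tray [ 154  238  100   57 1806] [318.3 323. ] [320.4 142.5] 82.4 z [ 2.3  5.2 44.7]
brush [ 295  180   20   85 1139] [469.2  -4.4] [275.9  63.5] 1.0 z [31.6 60.3 67.4]
brushback [299 180  12  85 825] [469.2  -3.5] [275.9  35.6] 0.1 z [56.1 61.9 67.9]
mat [ 285  160 
[... 2810 characters left out ...]
4.  -2.  -4.]
 [ -1. 110. 132. 133. 134. 133. 133. 137. 138. 143. 144. 144. 152. 148. 150. 153. 156.  -1.  -8.]
 [ -1. 111. 123. 120. 130. 133. 133. 126. 137. 130. 134. 138. 138. 138. 137. 141. 143.  -1.  -3.]
 [  3.  27.  41.  66.  77. 120. 123. 118. 117. 127. 124. 130. 131. 128. 128. 129.  -0.  -4.  -2.]
 [ -4.   3.  -6.   5.  -4.  -2.  18.  37.  45.  58.  73. 116. 112. 118. 118. 129.  -7.  -5.  -4.]
 [  4.   2.  -2.  -2.   1.  -6.   0.   4.   6.   4.  -1.  11.  30.  36.  49.  -0.   5.  -3.   2.]
 [  0.  -3.   3.  -1.  -1.  -4.   5.  -2.   1.  -2.   8. -11.   5.   2.  -4.   3.  -7.  -1.  -1.]
 [  1.  -0.   1.  -3.   5. -10.   3.   5.  -0.  -1.   1.  -1.  -5.  -6.   2.  -2.  -6.  -1.   6.]]
```

```bash
cat >> h.py <<'E'
def to(pos,rpy,note=''):
    p,R=pose();d=R.inv().apply(np.array(pos,float)-p)/1000
    w=(R.inv()*Ro.from_euler('xyz',rpy,degrees=True)).as_rotvec()
    print(note,'shift',d.round(4),'turn',w.round(3),'rows>=',round(max(np.linalg.norm(d)/.0625,np.degrees(np.linalg.norm(w))/10.7),1))
def off(*ws):  # world shift (mm) -> tool axes m, no turn
    R=pose()[1]
    for w in ws: print(w,(R.inv().apply(np.array(w,float))/1000).round(4))
E
python3 -c "
from h import *
to([503,-3,260],[180,0,178.5])"
```

```text
shift [-0.4883 -0.4791 -0.0287] turn [ 0.    -0.    -0.223] rows>= 11.0
```

```bash
python3 -m jog '[-0.488,-0.479,-0.029,0,0,-0.223,-0.488,-0.479,-0.029,0,0,-0.223,-0.488,-0.479,-0.029,0,0,-0.223,-0.488,-0.479,-0.029,0,0,-0.223,-0.488,-0.479,-0.029,0,0,-0.223,-0.488,-0.479,-0.029,0,0,-0.223,-0.488,-0.479,-0.029,0,0,-0.223,-0.488,-0.479,-0.029,0,0,-0.223]' 1
python3 -c "
from h import *
to([503,-3,260],[180,0,178.5])"
```

```text
time: 2.9
tool_pos: [407.9, 152.8, 253.0]
tcp_rot: [180.0, 0.1, 178.5]
ft_force: [0.7, 0.2, 0.3]
finger_gap: 85.3
grip_force: 0.0
 shift [-0.0991 -0.1533 -0.0069] turn [0.    0.001 0.   ] rows>= 2.9
```

```bash
python3 -m jog '[-0.099,-0.153,-0.007,0,0,0,-0.099,-0.153,-0.007,0,0,0,-0.099,-0.153,-0.007,0,0,0,-0.099,-0.153,-0.007,0,0,0,-0.099,-0.153,-0.007,0,0,0]'
cat > brushlook.py <<'E'
from h import *
import sys
p=r.snapshot('wrist');save(p,sys.argv[1]);c=cloud(p)
o=r.outline_of(p,'brush');print([(round(d['score'],2),d['bbox']) for d in o[:2]])
m=o[0]['region'];P=c[m];P=P[~np.isnan(P[:,2])]
zt=np.percentile(P[:,2],95);print('zpct',np.percentile(P[:,2],[5,50,80,95]).round(1))
Q=P[P[:,2]>float(sys.argv[2])].astype(np.float32)
rr=cv2.minAreaRect(Q[:,:2]);print(rr,len(Q))
mu=Q[:,:2].mean(0);U=np.linalg.svd(Q[:,:2]-mu,full_matrices=False)[2][0];print('axis',np.degrees(np.arctan2(U[1],U[0])),'mean',mu, 'ext',((Q[:,:2]-mu)@U).min(),((Q[:,:2]-mu)@U).max())
n=np.array([-U[1],U[0]]);t=(Q[:,:2]-mu)@U
for a in range(-150,151,30):
    k=abs(t-a)<15
    if k.sum()>20: q=(Q[k][:,:2]-mu)@n;print(a,(mu+a*U).round(0),'w',np.percentile(q,[2,98]).round(1),'z',np.median(Q[k][:,2]).round(1))
E
python3 brushlook.py w1 50
```

```text
time: 3.52
tool_pos: [501.9, -0.8, 259.3]
tcp_rot: [180.0, -0.0, 178.5]
ft_force: [0.6, 0.6, -0.4]
finger_gap: 85.4
grip_force: 0.0
[(0.95, [243.4, 20.3, 300.4, 277.7])]
zpct [33.1 63.3 64.4 65.1]Traceback (most recent call last):
  File "brushlook.py", line 8, in <module>
    rr=cv2.minAreaRect(Q[:,:2]);print(rr,len(Q))
cv2.error: OpenCV(4.12.0) /io/opencv/modules/imgproc/src/convhull.cpp:143: error: (-215:Assertion failed) total >= 0 && (depth == CV_32F || depth == CV_32S) in function 'convexHull'
```

View pics/w1.png

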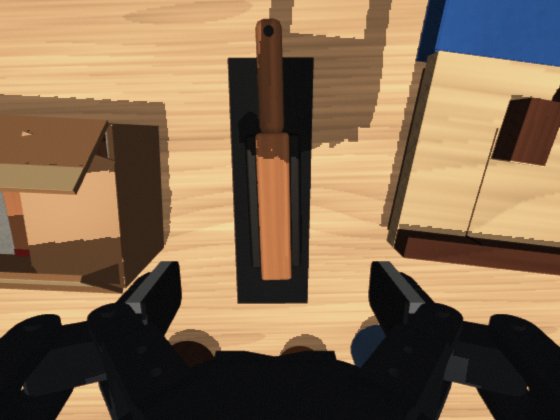

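```bash
sed -i 's/cv2.minAreaRect(Q\[:,:2\])/cv2.minAreaRect(np.ascontiguousarray(Q[:,:2]))/' brushlook.py; python3 brushlook.py w2 50
```

```text
[(0.86, [243.2, 19.5, 298.8, 279.0]), (0.6, [2.7, 114.8, 164.8, 294.8])]
zpct [33.1 63.3 64.4 65.2]
((471.87139892578125, -1.6220359802246094), (275.0102844238281, 36.077552795410156), 0.21741363406181335) 7379
axis 0.2638048 mean [469.41397    -1.6228732] ext -135.05238 139.97217
-120 [349.  -2.] w [-12.  12.] z 63.6
-90 [379.  -2.] w [-12.2  12.4] z 63.5
-60 [409.  -2.] w [-11.8  11.9] z 63.6
-30 [439.  -2.] w [-16.4  16.2] z 63.6
0 [469.  -2.] w [-17.   17.1] z 64.1
30 [499.  -1.] w [-17.2  17.2] z 64.0
60 [529.  -1.] w [-17.2  16.9] z 63.9
90 [559.  -1.] w [-17.3  17.4] z 63.9
120 [589.  -1.] w [-17.   16.8] z 63.9
150 [619.  -1.] w [-14.2  15.3] z 63.6
```

```bash
python3 -c "
from h import *
to([505.5,-1.5,42],[180,0,180.25])"
```

```text
shift [-0.0037 -0.0017  0.2177] turn [ 0.     0.    -0.028] rows>= 3.5
```

```bash
python3 -m jog '[-0.0037,-0.0017,0.06,0,0,-0.028,-0.0037,-0.0017,0.12,0,0,-0.028,-0.0037,-0.0017,0.17,0,0,-0.028,-0.0037,-0.0017,0.20,0,0,-0.028,-0.0037,-0.0017,0.217,0,0,-0.028,-0.0037,-0.0017,0.217,0,0,-0.028]' 1 && python3 -m jog '[0,0,0,0,0,0,0,0,0,0,0,0,0,0,0,0,0,0,0,0,0,0,0,0,0,0,0,0,0,0,0,0,0,0,0,0]' -1 80 && python3 -m jog '[0,0,-0.02,0,0,0,0,0,-0.06,0,0,0,0,0,-0.12,0,0,0,0,0,-0.12,0,0,0]'
```

```text
time: 4.47
tool_pos: [505.0, -2.1, 41.9]
tcp_rot: [180.0, -0.1, -179.8]
ft_force: [0.0, 0.7, -0.0]
finger_gap: 84.9
grip_force: 0.0
time: 5.22
tool_pos: [507.1, -2.9, 44.0]
tcp_rot: [-180.0, 0.2, -179.9]
ft_force: [-0.7, -0.9, 6.3]
finger_gap: 34.0
grip_force: 82.3
time: 5.72
tool_pos: [509.5, -3.2, 168.6]
tcp_rot: [-179.9, 0.6, -179.9]
ft_force: [0.9, -0.5, -1.5]
finger_gap: 34.3
grip_force: 81.2
```

```bash
python3 -c "
from h import *
to([526.6,285.2,165],[180,0,81.7])
to([526.6,285.2,106],[180,0,81.7])"
```

```text
shift [-0.0177  0.2883  0.0035] turn [0.008 0.009 1.718] rows>= 9.2
 shift [-0.0171  0.2884  0.0625] turn [0.008 0.009 1.718] rows>= 9.2
```

```bash
python3 -m jog '[-0.017,0.288,0.003,0,0,1.718,-0.017,0.288,0.003,0,0,1.718,-0.017,0.288,0.003,0,0,1.718,-0.017,0.288,0.003,0,0,1.718,-0.017,0.288,0.003,0,0,1.718,-0.017,0.288,0.003,0,0,1.718,-0.017,0.288,0.003,0,0,1.718,-0.017,0.288,0.003,0,0,1.718]' 
python3 -c "
from h import *
to([526.6,285.2,106],[180,0,81.7])"
```

```text
time: 6.72
tool_pos: [521.3, 285.3, 157.9]
tcp_rot: [-179.9, 0.0, 98.4]
ft_force: [-0.4, -0.0, -1.5]
finger_gap: 34.2
grip_force: 81.3
 shift [-0.0009  0.0053  0.0519] turn [-0.002  0.001  0.292] rows>= 1.6
```

```bash
python3 -m jog '[-0.001,0.005,0,0,0,0.292,-0.001,0.005,0,0,0,0.292,-0.001,0.005,0.025,0,0,0.292,-0.001,0.005,0.050,0,0,0.292,-0.001,0.005,0.050,0,0,0.292]' 
python3 brushlook.py w3 110; python3 -c "
from h import *
to([526.6,285.2,106],[180,0,81.7])
to([401.9,303.4,106],[180,0,81.7])"
```

```text
time: 7.35
tool_pos: [524.7, 283.9, 105.7]
tcp_rot: [-179.7, 0.2, 82.0]
ft_force: [-0.5, 0.1, -1.8]
finger_gap: 34.5
grip_force: 81.2
[(0.9, [210.0, 0.0, 339.8, 355.3])]
zpct [ 95.1 125.3 126.  126.6]
((528.1836547851562, 322.6447448730469), (147.9180450439453, 49.04827117919922), 89.38214874267578) 27377
axis -97.923775 mean [531.07245 326.9762 ] ext -68.52618 77.73448
-60 [539. 386.] w [-12.4  12.3] z 124.9
-30 [535. 357.] w [-15.3  15.2] z 125.0
0 [531. 327.] w [-16.9  16.9] z 125.6
30 [527. 297.] w [-16.7  16.8] z 125.7
60 [523. 268.] w [-16.8  16.6] z 125.7
90 [519. 238.] w [-17.4  17.5] z 125.7
 shift [ 0.0002 -0.0003  0.0032] turn [-0.001  0.001  0.005] rows>= 0.1
 shift [ 0.0009 -0.1264  0.0033] turn [-0.001  0.001  0.005] rows>= 2.0
```

View pics/w3.png

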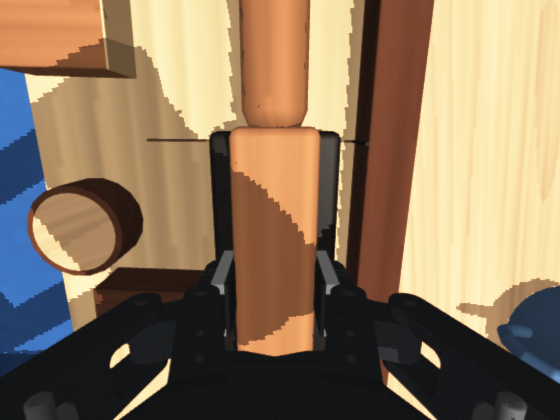

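```bash
python3 -m jog '[0,-0.01,0,0,0,0,0,-0.022,0,0,0,0,0,-0.034,0,0,0,0,0,-0.046,0,0,0,0,0,-0.058,0,0,0,0,0,-0.070,0,0,0,0,0,-0.082,0,0,0,0,0,-0.092,0,0,0,0]' && python3 -m jog '[0,-0.010,0,0,0,0,0,-0.02,0,0,0,0,0,-0.028,0,0,0,0,0,-0.035,0,0,0,0,0,-0.035,0,0,0,0]' && python3 -m jog '[0,0,-0.03,0,0,0,0,0,-0.06,0,0,0]'
python3 - <<'E'
from h import *
p=r.snapshot('top');save(p,'t1')
to([502.2,380.7,165],[180,0,81.7])
to([502.2,380.7,106],[180,0,81.7])
E
```

```text
time: 8.45
tool_pos: [435.3, 298.1, 109.5]
tcp_rot: [180.0, -0.0, 82.0]
ft_force: [-0.1, 0.1, -0.7]
finger_gap: 34.1
grip_force: 81.3
time: 9.07
tool_pos: [401.0, 302.9, 109.5]
tcp_rot: [-180.0, 0.0, 82.0]
ft_force: [0.1, 0.4, -3.2]
finger_gap: 34.2
grip_force: 81.3
time: 9.32
tool_pos: [401.4, 302.5, 169.8]
tcp_rot: [-180.0, 0.0, 82.0]
ft_force: [0.5, 0.1, -1.4]
finger_gap: 34.5
grip_force: 81.2
 shift [0.0898 0.087  0.0107] turn [ 0.005 -0.004  0.005] rows>= 2.0
 shift [0.0896 0.0867 0.0697] turn [ 0.005 -0.004  0.005] rows>= 2.3
```

View pics/t1.png

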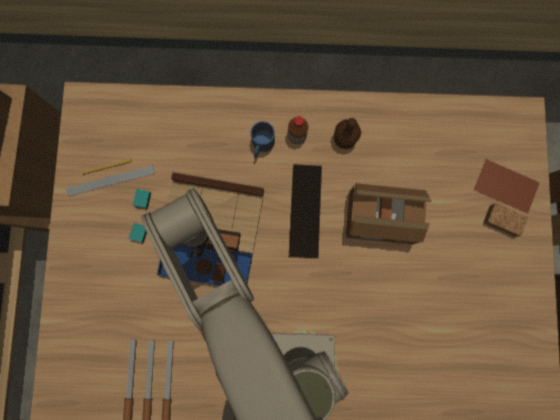

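```bash
python3 -m jog '[0.03,0.087,0.008,0,0,0,0.089,0.087,0.008,0,0,0,0.089,0.087,0.008,0,0,0,0.089,0.087,0.04,0,0,0,0.089,0.087,0.066,0,0,0,0.089,0.087,0.066,0,0,0]'
python3 - <<'E'
from h import *
p=r.snapshot('wrist');save(p,'w4')
to([502.2,380.7,106],[180,0,81.7])
to([415.1,393.4,106],[180,0,81.7])
E
```

```text
time: 10.12
tool_pos: [499.0, 377.9, 101.6]
tcp_rot: [-179.9, 0.1, 82.0]
ft_force: [-0.6, -0.0, -1.7]
finger_gap: 34.2
grip_force: 83.7
 shift [ 0.0028  0.0024 -0.0031] turn [-0.001  0.001  0.005] rows>= 0.1
 shift [ 0.0033 -0.0856 -0.003 ] turn [-0.001  0.001  0.005] rows>= 1.4
```

View pics/w4.png

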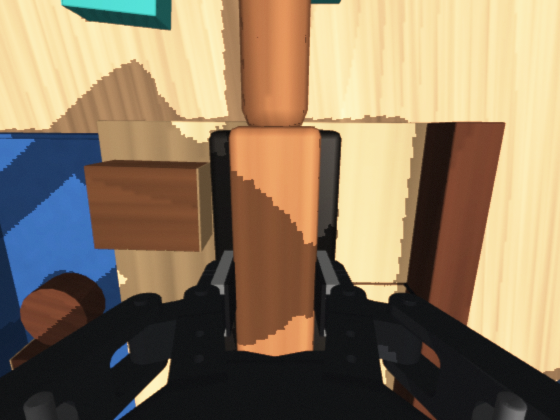

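```bash
python3 -m jog '[0,-0.01,-0.002,0,0,0,0,-0.022,-0.003,0,0,0,0,-0.034,-0.003,0,0,0,0,-0.046,-0.003,0,0,0,0,-0.058,-0.003,0,0,0,0,-0.070,-0.003,0,0,0,0,-0.082,-0.003,0,0,0,0,-0.088,-0.003,0,0,0]' && python3 -m jog '[0,0,0,0,0,0,0,0,-0.04,0,0,0,0,0,-0.08,0,0,0]'
python3 - <<'E'
from h import *
p=r.snapshot('wrist');save(p,'w5')
to([505.5,-1.5,160],[180,0,180.25])
E
```

```text
time: 11.18
tool_pos: [411.9, 391.2, 106.4]
tcp_rot: [-180.0, 0.0, 82.0]
ft_force: [0.7, 0.4, -1.2]
finger_gap: 34.6
grip_force: 83.7
time: 11.55
tool_pos: [412.9, 390.6, 186.9]
tcp_rot: [-180.0, 0.1, 82.0]
ft_force: [0.7, 0.9, -1.1]
finger_gap: 34.2
grip_force: 83.6
 shift [-0.3779  0.144   0.0328] turn [ 9.000e-03  1.000e-03 -1.715e+00] rows>= 9.2
```

View pics/w5.png

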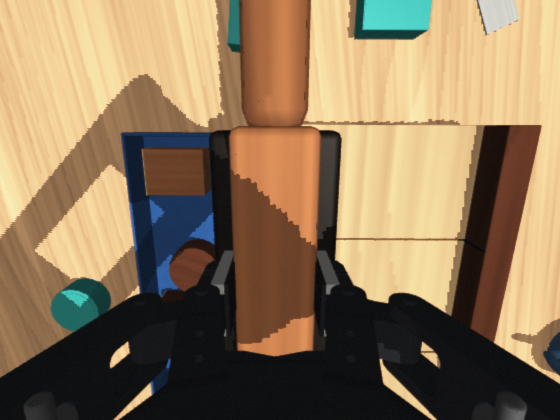

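```bash
python3 -m jog '[-0.378,0.144,0.02,0,0,-1.715,-0.378,0.144,0.02,0,0,-1.715,-0.378,0.144,0.02,0,0,-1.715,-0.378,0.144,0.02,0,0,-1.715,-0.378,0.144,0.02,0,0,-1.715,-0.378,0.144,0.02,0,0,-1.715,-0.378,0.144,0.02,0,0,-1.715,-0.378,0.144,0.02,0,0,-1.715]' 
python3 -c "
from h import *
to([505.5,-1.5,160],[180,0,180.25])"
```

```text
time: 12.6
tool_pos: [503.4, -6.9, 166.4]
tcp_rot: [-180.0, 0.0, 160.1]
ft_force: [-0.1, 0.3, -1.5]
finger_gap: 34.5
grip_force: 83.6
 shift [-0.0001  0.0058  0.0064] turn [-0.001  0.001 -0.352] rows>= 1.9
```

```bash
python3 -m jog '[0,0.003,0,0,0,-0.352,0,0.003,0,0,0,-0.352,0,0.003,0.02,0,0,-0.352,0,0.003,0.06,0,0,-0.352,0,0.003,0.09,0,0,-0.352,0,0.003,0.09,0,0,-0.352]'
python3 brushlook.py w6 62; python3 -c "
from h import *
to([505.5,-3,45],[180,0,180.25])"
```

```text
time: 13.35
tool_pos: [501.6, -0.5, 73.8]
tcp_rot: [180.0, -0.3, -179.9]
ft_force: [-0.7, 0.6, -1.4]
finger_gap: 34.4
grip_force: 83.6
[(0.87, [209.5, 1.2, 339.5, 353.4])]
zpct [64.4 94.6 95.5 96.2]
((474.8636474609375, 0.22014427185058594), (166.80816650390625, 63.33232498168945), 0.015801846981048584) 32484
axis 0.16558944 mean [4.6163495e+02 1.3692248e-01] ext -70.142105 96.69491
-60 [402.  -0.] w [-12.3  12.1] z 95.1
-30 [432.   0.] w [-27.2  27.5] z 94.7
0 [462.   0.] w [-29.6  29.5] z 94.8
30 [492.   0.] w [-29.4  29.6] z 94.5
60 [522.   0.] w [-16.9  16.6] z 94.4
90 [552.   0.] w [-27.6  27.4] z 64.3
 shift [-0.0011 -0.0023  0.0323] turn [-0.     0.    -0.002] rows>= 0.5
```

```bash
python3 -m jog '[0,0,0.015,0,0,0,0,0,0.025,0,0,0,0,0,0.030,0,0,0,0,0,0.030,0,0,0,0,0,0.030,0,0,0]' && python3 -m jog '[0,0,0,0,0,0,0,0,0,0,0,0,0,0,0,0,0,0,0,0,0,0,0,0]' 1 && python3 -m jog '[0,0,-0.03,0,0,0,0,0,-0.09,0,0,0,0,0,-0.15,0,0,0,0,0,-0.215,0,0,0,0,0,-0.215,0,0,0]'
python3 brushlook.py w7 50
```

```text
time: 14.08
tool_pos: [504.1, -0.5, 46.8]
tcp_rot: [-180.0, 0.0, -179.8]
ft_force: [-0.2, -0.4, -1.0]
finger_gap: 34.5
grip_force: 83.6
time: 14.58
tool_pos: [504.0, -0.5, 46.6]
tcp_rot: [-180.0, 0.0, -179.9]
ft_force: [-0.3, 0.2, -0.2]
finger_gap: 85.2
grip_force: 0.0
time: 15.2
tool_pos: [506.9, -0.8, 268.3]
tcp_rot: [-179.9, 0.6, -179.8]
ft_force: [0.5, -0.7, -0.4]
finger_gap: 85.4
grip_force: 0.0
[(0.79, [248.7, 8.2, 300.5, 265.6]), (0.68, [269.3, 337.1, 311.5, 353.9])]
zpct [33.  63.3 64.4 65.1]
((467.55218505859375, -0.3715648651123047), (275.733642578125, 36.06257247924805), 0.4558931589126587) 7321
axis 0.5075538 mean [ 4.6560443e+02 -3.3835459e-01] ext -135.91826 139.8282
-120 [346.  -1.] w [-11.9  12.2] z 63.4
-90 [376.  -1.] w [-12.2  12.3] z 63.5
-60 [406.  -1.] w [-12.6  12.4] z 63.5
-30 [436.  -1.] w [-16.5  16.7] z 63.6
0 [466.  -0.] w [-17.   16.8] z 64.1
30 [496.  -0.] w [-17.4  17. ] z 64.0
60 [526.   0.] w [-17.   17.2] z 63.9
90 [556.   0.] w [-17.5  17.5] z 63.9
120 [586.   1.] w [-17.   17.7] z 63.9
150 [616.   1.] w [-17.2  16.6] z 63.7
```

```bash
python3 -c "
from h import *
to([510,-265,310],[180,0,176])"
```

```text
shift [-0.0049 -0.2645 -0.0473] turn [-0.     0.003  0.072] rows>= 4.3
```

```bash
python3 -m jog '[-0.005,-0.264,-0.047,0,0,0.072,-0.005,-0.264,-0.047,0,0,0.072,-0.005,-0.264,-0.047,0,0,0.072,-0.005,-0.264,-0.047,0,0,0.072,-0.005,-0.264,-0.047,0,0,0.072,-0.005,-0.264,-0.047,0,0,0.072]' -1
python3 - <<'E'
from h import *
np.set_printoptions(linewidth=220,suppress=True)
p=r.snapshot('wrist');save(p,'w8');c=cloud(p);np.save('w8.npy',c)
Z=c[:,:,2]
print(pose()[0]);print(Z[0:420:20,0:560:28].round(0))
for v,u in((0,280),(200,280),(200,100),(200,460),(330,280)):print(v,u,c[v,u].round(0))
E
```

```text
time: 16.05
tool_pos: [508.9, -265.0, 306.4]
tcp_rot: [179.9, -0.2, 175.9]
ft_force: [0.2, -0.1, -0.4]
finger_gap: -0.2
grip_force: 0.0
[ 509.09736727 -263.78449242  306.56625652]
[[ -1.  -1.   1.  -0.   1.   0.   2.  -0.   1.   2.   2.  -1.   2.   1.   0.   1.   1.   1.   2.   2.]
 [  2.   1.   1.  -1.   1.  -1.   0.   1.   1.   2.   0.   0.  -1.   0.  -0.   1.  -0.   1.  65.   1.]
 [  2.  -0.   1.   0.   0.   1.  -1.   2.   0.  -1.  -1.   1.   0.   1.   0.  -0.   1.  -1.  64.   0.]
 [  0.   1.   1.   2.   0.   1.   1.   1.  -0.  -0.   2.  -0.   1.   0.   2.   1.   5.   4.  64.   1.]
 [ -0.  -0.   1.   0.   0.   1.  -2.   0.   2.   0.   0.  -1.  -0.   0.  -0.  -1.   5.   4.  64.   2.]
 [ -0.   1.  -0.  -2.   1.   0.   0.  -0.   0.   0.   0.  -0.   0.   1.   1.   2.   4.   5.  63.  -0.]
 [  0.  -0.  -2.  -1.   0.  -1. 141. 142. 140. 141. 140. 140. 140. 139. 139.  -0.  22.  59.  64.   0.]
 [ -1.  -1.   1.   1.   2.   0. 160. 160. 160. 161. 160. 160. 160. 160. 160.   1.  25.  63.  64.  -0.]
 [ -0.   0.  -2.  -0.   1.  -0. 174. 177. 174. 174. 176. 174. 173. 175. 175.   0.  30.  64.  -1.
[... 678 characters left out ...]
50. 358. 357. 357.  -1.   0.  -1.   1.   1.  16.]
 [  0.  -1.  -1.  -0.  -1. 368. 369. 366. 376. 376. 353. 376. 361. 368. 369. 368.   0.  26.  nan  35.]
 [ -1.  -1.   0.   0. 378. 378. 372. 363. 384. 385. 353. 384. 384. 363. 375. 377. 377.  61.  72.   1.]
 [ -1.  -1. 385. 385. 384. 378. 362. 391. 389. 388. 384. 391. 390. 361.  89. 381. 386. 385. 385.  -1.]
 [ -1. 391. 391. 392. 385. 379. 370. 399. 398. 390. 390. 397. 398. 398. 377. 381. 387. 392. 392. 393.]
 [396. 396. 395. 394. 390. 379. 396. 404. 404. 396. 396. 401. 404. 404. 395. 382. 389. 394. 395. 396.]]
0 280 [ 288. -241.    2.]
200 280 [ 525. -258.   87.]
200 100 [ 525. -521.   -0.]
200 460 [552. -20.  42.]
330 280 [ 512. -263.  353.]
```

View pics/w8.png

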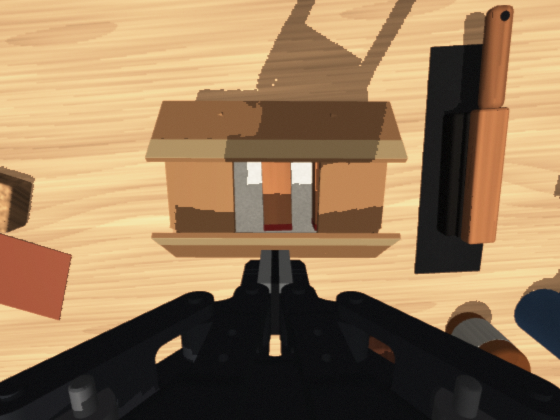

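Run:
```python
from h import *
c=np.load('w8.npy');Z=c[:,:,2];v,u=np.mgrid[:420,:560]
def rep(m,n):
    P=c[m];rr=cv2.minAreaRect(np.ascontiguousarray(P[:,:2].astype(np.float32)));print(n,np.round(rr[0],1),np.round(rr[1],1),round(rr[2],1));return P
N=rep((v<165)&(v>95)&(u>140)&(u<410)&(Z>115)&(Z<190),'near')
F=rep((v>228)&(v<262)&(u>150)&(u<405)&(Z>115)&(Z<190)&((u<240)|(u>310)),'far')
e=np.radians(-4)
L=rep((v>165)&(v<228)&(u>310)&(u<390)&(Z>112)&(Z<145),'left')
R=rep((v>165)&(v<228)&(u>160)&(u<240)&(Z>112)&(Z<145),'right')
B=rep((v>165)&(v<228)&(u>240)&(u<315)&(Z>75)&(Z<95),'blank')
for P in(N,F,L,R,B):
    print(P.min(0).round(0),P.max(0).round(0),'fit',np.linalg.lstsq(np.c_[P[:,:2],np.ones(len(P))],P[:,2],rcond=None)[0].round(3))
```

```text
near [ 447.5 -258.4] [230.3  62.3] 85.9
far [ 558.9 -266.4] [228.9  49.4] 85.8
left [ 518.6 -183.7] [75.7 67.1] 84.2
right [ 507.2 -342.8] [76.4 67.1] 87.3
blank [ 523.3 -248.7] [61.9 77.9] 87.4
[ 409. -375.  117.] [ 487. -144.  178.] fit [ 9.5500e-01 -6.7000e-02 -2.9259e+02]
[ 526. -381.  115.] [ 591. -152.  182.] fit [-1.22100e+00  9.20000e-02  8.55265e+02]
[ 482. -222.  117.] [ 556. -145.  141.] fit [-2.2000e-02 -2.7100e-01  9.0502e+01]
[ 472. -383.  117.] [ 540. -303.  139.] fit [1.70000e-02 2.51000e-01 2.05734e+02]
[ 483. -281.   75.] [ 564. -216.   90.] fit [-5.0000e-03 -5.5000e-02  7.5082e+01]
```

```bash
python3 -m jog '[0.008,0,0.05,0,0,0,0.008,0,0.10,0,0,0,0.008,0,0.14,0,0,0,0.008,0,0.168,0,0,0,0.008,0,0.168,0,0,0]' && python3 -m jog '[0.015,0,0,0,0,0,0.03,0,-0.005,0,0,0,0.045,0,-0.012,0,0,0,0.06,0,-0.017,0,0,0,0.075,0,-0.019,0,0,0,0.09,0,-0.018,0,0,0,0.105,0,-0.010,0,0,0,0.118,0,-0.003,0,0,0]' && python3 -m jog '[0,0,0.006,0,0,0,0,0,0.012,0,0,0,0,0,0.012,0,0,0]'
python3 - <<'E'
from h import *
p=r.snapshot('wrist');save(p,'w9')
E
```

```text
time: 16.73
tool_pos: [499.7, -260.6, 136.9]
tcp_rot: [179.8, -0.3, 176.1]
ft_force: [0.1, 0.7, 0.3]
finger_gap: 0.2
grip_force: 0.0
time: 17.73
tool_pos: [383.6, -255.5, 143.9]
tcp_rot: [-180.0, 0.1, 176.1]
ft_force: [0.4, 0.1, -0.2]
finger_gap: -0.4
grip_force: 0.2
time: 18.1
tool_pos: [383.9, -255.5, 130.9]
tcp_rot: [180.0, -0.0, 176.0]
ft_force: [1.1, 0.0, -0.1]
finger_gap: 0.2
grip_force: 0.0
```

View pics/w9.png

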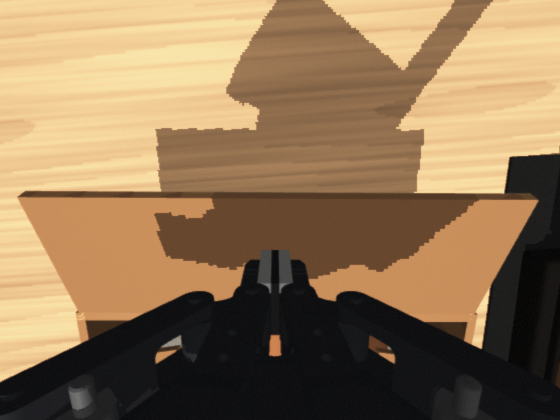

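```bash
python3 -m jog '[0,0,-0.04,0,0,0,0,0,-0.08,0,0,0,-0.06,0,-0.08,0,0,0,-0.118,0,-0.08,0,0,0,-0.118,0,-0.08,0,0,0,-0.118,0,-0.03,0,0,0,-0.118,0,0.004,0,0,0,-0.118,0,0.004,0,0,0]' && python3 -m jog '[-0.015,0,0,0,0,0,-0.03,0,-0.005,0,0,0,-0.045,0,-0.012,0,0,0,-0.06,0,-0.017,0,0,0,-0.075,0,-0.019,0,0,0,-0.09,0,-0.018,0,0,0,-0.105,0,-0.010,0,0,0,-0.116,0,-0.003,0,0,0]' && python3 -m jog '[0,0,0.006,0,0,0,0,0,0.011,0,0,0,0,0,0.011,0,0,0]' && python3 -m jog '[0,0,-0.05,0,0,0,0,0,-0.11,0,0,0,0.05,0,-0.17,0,0,0,0.104,0,-0.17,0,0,0,0.104,0,-0.17,0,0,0]'
python3 - <<'E'
from h import *
p=r.snapshot('wrist');save(p,'w10');c=cloud(p);np.save('w10.npy',c);print(r.sense()['tool_pos'])
for n in('flap_near','flap_far','flap_left','flap_right'):
    o=r.outline_of(p,n)
    for d in o[:2]:
        P=c[d['region']];P=P[~np.isnan(P[:,2])];f=np.linalg.lstsq(np.c_[P[:,:2],np.ones(len(P))],P[:,2],rcond=None)[0]
        print(n,round(d['score'],2),P.mean(0).round(0),P.min(0).round(0),P.max(0).round(0),'slope',f.round(2))
for d in r.outline_of(p,'blank0')[:4]:
    P=c[d['region']];P=P[P[:,2]>80];rr=cv2.minAreaRect(np.ascontiguousarray(P[:,:2].astype(np.float32)));print('blank',round(d['score'],2),len(P),rr,np.median(P[:,2]))
E
```

```text
time: 19.15
tool_pos: [499.0, -262.6, 124.5]
tcp_rot: [179.8, -0.3, 176.0]
ft_force: [-0.1, 0.2, -0.1]
finger_gap: -0.1
grip_force: 0.0
time: 20.15
tool_pos: [618.6, -272.7, 133.1]
tcp_rot: [-179.9, 0.2, 176.0]
ft_force: [-0.3, -0.0, 0.3]
finger_gap: 0.3
grip_force: 0.2
time: 20.52
tool_pos: [616.6, -271.8, 118.9]
tcp_rot: [180.0, -0.1, 176.0]
ft_force: [-0.2, 1.1, -0.5]
finger_gap: 0.3
grip_force: 0.0
time: 21.15
tool_pos: [510.5, -264.6, 291.2]
tcp_rot: [-179.9, 0.1, 175.9]
ft_force: [0.7, -1.1, 0.1]
finger_gap: -0.1
grip_force: 0.0
[ 511.92338024 -264.78212118  290.83714881]
flap_near 0.72 [ 381. -253.  128.] [ 288. -414.   -3.] [428. -87. 144.] slope [-2.7000e-01  3.0000e-02  2.3903e+02]
flap_far 0.65 [ 600. -270.  117.] [ 498. -429.   -1.] [ 654. -116.  338.] slope [-3.8000e-01  2.0000e-02  3.5339e+02]
flap_left 0.69 [ 502. -186.  130.] [ 434. -223.   -1.] [ 582. -103.  141.] slope [-2.000e-02 -2.800e-01  8.905e+01]
flap_left 0.4 [753.  23.  55.] [746.  -4.  -0.] [776.  59. 109.] slope [   0.25    1.05 -154.92]
flap_right 0.98 [ 491. -338.  128.] [ 426. -429.   -1.] [ 577. -301.  139.] slope [ -0.     0.28 224.01]
blank 0.68 634 ((499.0144958496094, -212.21914672851562), (13.512660026550293, 128.26702880859375), 85.9100570678711) 86.98224299583453
blank 0.62 3463 ((495.8138122558594, -261.390625), (34.07914733886719, 129.54147338867188), 87.80606842041016) 87.19114637342592
```

View pics/w10.png

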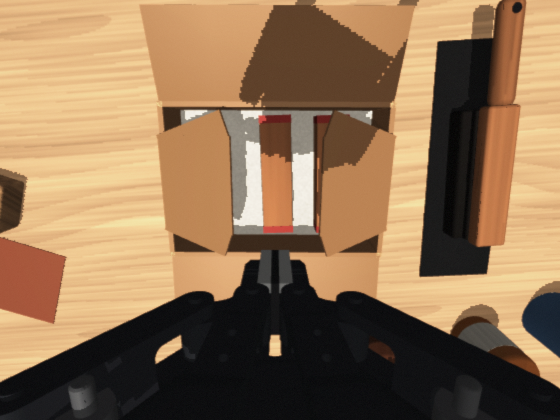

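```bash
python3 -m jog '[0.014,0.009,0,-0.18,0,0,0.014,0.009,0.03,-0.36,0,0,0.014,0.009,0.06,-0.5,0,0,0.014,0.009,0.10,-0.61,0,0,0.014,0.009,0.126,-0.61,0,0,0.014,0.009,0.126,-0.61,0,0]'
python3 - <<'E'
from h import *
p,R=pose();print(p,R.as_euler('xyz',degrees=True));C=np.array([498,-262,0]);e=np.radians(-4.1)
d=p-C;print('cx',d[0]*np.cos(e)+d[1]*np.sin(e),'cy',-d[0]*np.sin(e)+d[1]*np.cos(e));print('z axis',R.apply([0,0,1]).round(3))
E
```

```text
time: 22.2
tool_pos: [499.2, -253.8, 159.9]
tcp_rot: [144.8, -0.3, 176.0]
ft_force: [-0.1, 1.2, 0.4]
finger_gap: 0.1
grip_force: 0.0
[ 499.22782895 -253.82329835  159.85490463] [144.78626532  -0.30442589 176.01496848]
cx 0.6400734003039958 cy 8.24356232485422
z axis [ 0.036  0.576 -0.817]
```

```bash
python3 -m jog '[0,0,0.02,0,0,0,0,0,0.04,0,0,0,0,0.001,0.056,0,0,0,0,0.001,0.056,0,0,0,0,0.007,0.058,0,0,0]' && python3 -m jog '[0,0.008,-0.006,0,0,0,0,0.014,-0.012,0,0,0,0,0.022,-0.016,0,0,0,0,0.030,-0.019,0,0,0,0,0.038,-0.020,0,0,0,0,0.047,-0.021,0,0,0]'
python3 - <<'E'
from h import *
p=r.snapshot('wrist');save(p,'w11');print(pose()[0])
E
```

```text
time: 22.82
tool_pos: [503.6, -224.7, 121.4]
tcp_rot: [146.1, 0.3, 175.7]
ft_force: [-13.9, -53.5, 13.6]
finger_gap: -0.3
grip_force: 28.3
time: 23.58
tool_pos: [505.7, -191.6, 167.5]
tcp_rot: [145.3, 0.3, 176.0]
ft_force: [-5.5, -9.2, 12.8]
finger_gap: 0.3
grip_force: 8.0
[ 505.86089495 -190.48456805  168.10431386]
```

View pics/w11.png

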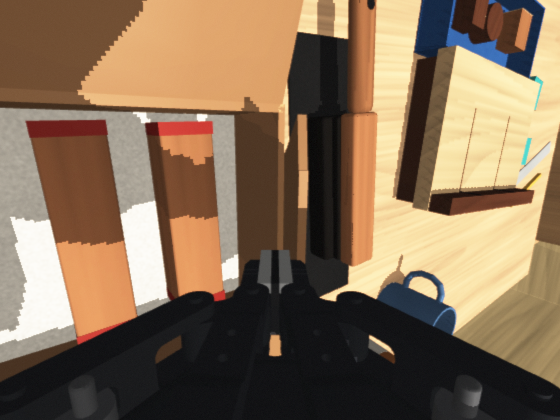

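```bash
python3 -m jog '[0,0.009,0.003,0,0,0,0,0.014,0.008,0,0,0,0,0.021,0.013,0,0,0,0,0.028,0.018,0,0,0,0,0.035,0.025,0,0,0,0,0.041,0.032,0,0,0,0,0.045,0.040,0,0,0,0,0.049,0.048,0,0,0]' && python3 -m jog '[0,0.001,0.01,0,0,0,0,0.001,0.02,0,0,0,0,0.001,0.022,0,0,0,0,0.001,0.022,0,0,0]'
python3 - <<'E'
from h import *
p=r.snapshot('wrist');save(p,'w12');print(pose()[0])
E
```

```text
time: 24.62
tool_pos: [509.1, -121.1, 151.8]
tcp_rot: [145.0, -0.1, 176.0]
ft_force: [-0.2, -0.6, -0.7]
finger_gap: 0.3
grip_force: 0.2
time: 25.12
tool_pos: [510.3, -108.6, 135.1]
tcp_rot: [145.0, -0.0, 176.0]
ft_force: [-0.1, -0.4, 0.5]
finger_gap: -0.2
grip_force: 0.0
[ 510.4047687  -108.75622124  135.37682562]
```

View pics/w12.png

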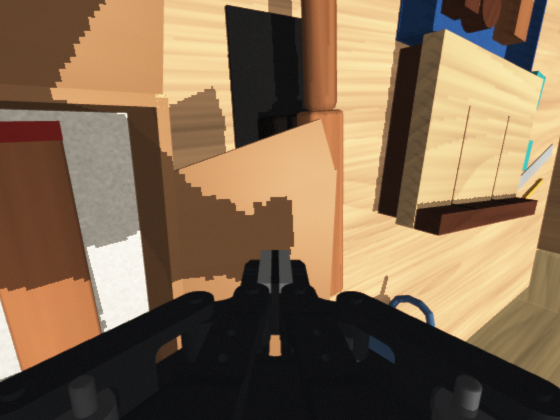

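```bash
python3 -m jog '[0,0.03,-0.047,0,0,0,0,0.06,-0.094,0,0,0,0,0.06,-0.094,0,0,0]' && python3 -c "
from h import *
e=np.radians(-4.1)
def cw(cx,cy,z): return [498+cx*np.cos(e)-cy*np.sin(e),-262+cx*np.sin(e)+cy*np.cos(e),z]
to(cw(0,-5,165),[-145,0,176])
print(cw(0,-5,165))
"
```

```text
time: 25.55
tool_pos: [512.4, -115.2, 252.5]
tcp_rot: [145.3, 0.5, 176.0]
ft_force: [0.1, 0.3, -0.1]
finger_gap: -0.5
grip_force: 0.0
 shift [ 0.005  -0.1751 -0.0148] turn [1.216 0.01  0.   ] rows>= 6.5
[np.float64(497.6425127783366), np.float64(-266.98720391465474), 165]
```

```bash
python3 -m jog '[0.001,-0.05,-0.03,0.18,0,0,0.002,-0.08,-0.04,0.36,0,0,0.003,-0.11,-0.05,0.54,0,0,0.005,-0.14,-0.06,0.72,0,0,0.005,-0.17,-0.05,0.90,0,0,0.005,-0.175,-0.03,1.08,0,0,0.005,-0.175,-0.015,1.216,0,0,0.005,-0.175,-0.015,1.216,0,0]'
cat >> h.py <<'E'
E0=np.radians(-4.1)
def cw(cx,cy,z): return [498+cx*np.cos(E0)-cy*np.sin(E0),-262+cx*np.sin(E0)+cy*np.cos(E0),z]
def inc():
    p=pose()[0];d=p-[498,-262,0];print('carton',round(d[0]*np.cos(E0)+d[1]*np.sin(E0),1),round(-d[0]*np.sin(E0)+d[1]*np.cos(E0),1),p[2].round(1))
E
python3 -c "
from h import *
inc()
for q in [(-30,112),(-32,112),(-33,128),(-36,141),(-43,152),(-55,160),(-70,162),(-85,161),(-100,160),(-117,158),(-131,152),(-145,143),(-155,133),(-158,126)]: to(cw(0,*q),[-145,0,176],q)
"
```

```text
time: 26.55
tool_pos: [492.9, -261.8, 154.8]
tcp_rot: [-145.3, -0.4, 176.3]
ft_force: [-0.3, 0.8, -0.4]
finger_gap: 0.1
grip_force: 0.0
carton -5.1 -0.2 154.8
(-30, 112) shift [-0.0052 -0.0002  0.0522] turn [ 0.006 -0.003  0.008] rows>= 0.8
(-32, 112) shift [-0.0052 -0.0019  0.0533] turn [ 0.006 -0.003  0.008] rows>= 0.9
(-33, 128) shift [-0.0051 -0.0118  0.0407] turn [ 0.006 -0.003  0.008] rows>= 0.7
(-36, 141) shift [-0.005  -0.0217  0.0317] turn [ 0.006 -0.003  0.008] rows>= 0.6
(-43, 152) shift [-0.0049 -0.0337  0.0267] turn [ 0.006 -0.003  0.008] rows>= 0.7
(-55, 160) shift [-0.0047 -0.0481  0.0269] turn [ 0.006 -0.003  0.008] rows>= 0.9
(-70, 162) shift [-0.0046 -0.0616  0.0338] turn [ 0.006 -0.003  0.008] rows>= 1.1
(-85, 161) shift [-0.0045 -0.0733  0.0432] turn [ 0.006 -0.003  0.008] rows>= 1.4
(-100, 160) shift [-0.0044 -0.0851  0.0525] turn [ 0.006 -0.003  0.008] rows>= 1.6
(-117, 158) shift [-0.0043 -0.0979  0.0638] turn [ 0.006 -0.003  0.008] rows>= 1.9
(-131, 152) shift [-0.0043 -0.106   0.0767] turn [ 0.006 -0.003  0.008] rows>= 2.1
(-145, 143) shift [-0.0042 -0.1124  0.0921] turn [ 0.006 -0.003  0.008] rows>= 2.3
(-155, 133) shift [-0.0042 -0.115   0.106 ] turn [ 0.006 -0.003  0.008] rows>= 2.5
(-158, 126) shift [-0.0043 -0.1135  0.1135] turn [ 0.006 -0.003  0.008] rows>= 2.6
```

```bash
python3 -m jog '[0,0,0.02,0,0,0,-0.003,0,0.04,0,0,0,-0.005,0,0.052,0,0,0,-0.005,0,0.052,0,0,0]' && python3 -c "
from h import *
inc()" && python3 -m jog '[0,-0.006,-0.006,0,0,0,0,-0.012,-0.012,0,0,0,0,-0.022,-0.021,0,0,0,0,-0.034,-0.026,0,0,0,0,-0.048,-0.026,0,0,0,0,-0.055,-0.022,0,0,0,0,-0.062,-0.019,0,0,0]' && python3 -c "
from h import *
inc()
for q in [(-70,162),(-85,161),(-100,160),(-117,158),(-131,152),(-145,143),(-155,133),(-158,126)]: to(cw(0,*q),[-145,0,176],q)
p=r.snapshot('wrist');c=cloud(p)
for n in('flap_right',):
    for d in r.outline_of(p,n)[:2]:
        P=c[d['region']];P=P[P[:,2]>60];print(n,d['score'],np.percentile(P,[5,50,95],axis=0).round(0))
"
```

```text
time: 27.05
tool_pos: [496.6, -295.4, 115.1]
tcp_rot: [-145.3, -0.1, 175.9]
ft_force: [-0.8, 0.1, 0.1]
finger_gap: 0.3
grip_force: 0.0
carton 1.0 -33.5 115.1
time: 27.92
tool_pos: [494.2, -335.2, 166.6]
tcp_rot: [-145.3, -0.0, 176.0]
ft_force: [0.5, 0.6, 0.1]
finger_gap: 0.2
grip_force: 0.0
carton 1.5 -73.2 166.6
(-70, 162) shift [0.0015 0.0053 0.0019] turn [ 0.005 -0.001  0.   ] rows>= 0.1
(-85, 161) shift [ 0.0015 -0.0065  0.0113] turn [ 0.005 -0.001  0.   ] rows>= 0.2
(-100, 160) shift [ 0.0015 -0.0182  0.0206] turn [ 0.005 -0.001  0.   ] rows>= 0.4
(-117, 158) shift [ 0.0015 -0.0311  0.032 ] turn [ 0.005 -0.001  0.   ] rows>= 0.7
(-131, 152) shift [ 0.0015 -0.0392  0.0449] turn [ 0.005 -0.001  0.   ] rows>= 1.0
(-145, 143) shift [ 0.0016 -0.0456  0.0602] turn [ 0.005 -0.001  0.   ] rows>= 1.2
(-155, 133) shift [ 0.0016 -0.0481  0.0742] turn [ 0.005 -0.001  0.   ] rows>= 1.4
(-158, 126) shift [ 0.0016 -0.0466  0.0816] turn [ 0.005 -0.001  0.   ] rows>= 1.5
flap_right 0.57 [[ 435. -369.  121.]
 [ 470. -327.  132.]
 [ 511. -305.  137.]]
flap_right 0.34 [[ 436. -276.   86.]
 [ 485. -259.   87.]
 [ 547. -245.   88.]]
```

```bash
python3 -c "
from h import *
to(cw(0,-8,168),[-135,0,176])
to(cw(0,-6,149),[-135,0,176])"
```

```text
shift [ 0.0013  0.053  -0.0384] turn [ 0.179 -0.001 -0.   ] rows>= 1.0
 shift [ 0.0013  0.0655 -0.0239] turn [ 0.179 -0.001 -0.   ] rows>= 1.1
```

```bash
python3 -m jog '[0.001,0.053,-0.038,0,0,0,0.001,0.053,-0.038,0.1,0,0,0.001,0.065,-0.024,0.179,0,0,0.001,0.065,-0.024,0.179,0,0,0.001,0.065,-0.024,0.179,0,0]' && python3 -c "
from h import *
inc()
for q in [(-46,109),(-47,125),(-55,141),(-68,155),(-84,164),(-102,168),(-120,167),(-138,160),(-152,148),(-159,138),(-164,130)]: to(cw(0,*q),[-135,0,176],q)
"
```

```text
time: 28.65
tool_pos: [498.5, -267.6, 150.0]
tcp_rot: [-135.1, -0.0, 176.0]
ft_force: [-0.2, -0.3, 0.5]
finger_gap: 0.1
grip_force: 0.0
carton 0.9 -5.6 150.0
(-46, 109) shift [0.001  0.0003 0.0576] turn [0.002 0.    0.001] rows>= 0.9
(-47, 125) shift [ 0.001  -0.0117  0.047 ] turn [0.002 0.    0.001] rows>= 0.8
(-55, 141) shift [ 0.001  -0.0286  0.0413] turn [0.002 0.    0.001] rows>= 0.8
(-68, 155) shift [ 0.0011 -0.0477  0.0406] turn [0.002 0.    0.001] rows>= 1.0
(-84, 164) shift [ 0.0011 -0.0654  0.0455] turn [0.002 0.    0.001] rows>= 1.3
(-102, 168) shift [ 0.0012 -0.081   0.0554] turn [0.002 0.    0.001] rows>= 1.6
(-120, 167) shift [ 0.0012 -0.093   0.0688] turn [0.002 0.    0.001] rows>= 1.9
(-138, 160) shift [ 0.0013 -0.1008  0.0864] turn [0.002 0.    0.001] rows>= 2.1
(-152, 148) shift [ 0.0013 -0.1023  0.1048] turn [0.002 0.    0.001] rows>= 2.3
(-159, 138) shift [ 0.0013 -0.1002  0.1168] turn [0.002 0.    0.001] rows>= 2.5
(-164, 130) shift [ 0.0013 -0.0981  0.126 ] turn [0.002 0.    0.001] rows>= 2.6
```

```bash
python3 -m jog '[0,0,0.02,0,0,0,0,0,0.04,0,0,0,0,0,0.057,0,0,0,0,0,0.057,0,0,0]' && python3 -m jog '[0,-0.006,-0.005,0,0,0,0,-0.012,-0.010,0,0,0,0,-0.020,-0.014,0,0,0,0,-0.029,-0.016,0,0,0,0,-0.038,-0.017,0,0,0,0,-0.048,-0.017,0,0,0,0,-0.048,-0.017,0,0,0]' && python3 -c "
from h import *
inc()
for q in [(-68,155),(-164,130)]: to(cw(0,*q),[-135,0,176],q)
p=r.snapshot('wrist');save(p,'w13');c=cloud(p)
for n in('flap_right',):
    for d in r.outline_of(p,n)[:2]:
        P=c[d['region']];P=P[P[:,2]>60];print(n,d['score'],np.percentile(P,[5,50,95],axis=0).round(0))
"
```

```text
time: 29.15
tool_pos: [493.8, -308.9, 107.6]
tcp_rot: [-135.1, -0.2, 175.9]
ft_force: [-0.3, 0.2, 0.9]
finger_gap: 0.2
grip_force: 0.0
time: 30.02
tool_pos: [494.2, -330.4, 156.3]
tcp_rot: [-135.0, 0.1, 176.0]
ft_force: [-0.0, -0.4, -0.1]
finger_gap: -0.3
grip_force: 0.0
carton 1.1 -68.5 156.3
(-68, 155) shift [0.0011 0.0013 0.0005] turn [-0.     0.001 -0.001] rows>= 0.0
(-164, 130) shift [ 0.0012 -0.0489  0.0861] turn [-0.     0.001 -0.001] rows>= 1.6
flap_right 0.68 [[ 430. -369.  124.]
 [ 460. -337.  164.]
 [ 492. -330.  177.]]
```

```bash
python3 -m jog '[0,-0.009,0.002,0,0,0,0,-0.018,0.005,0,0,0,0,-0.033,0.015,0,0,0,0,-0.045,0.028,0,0,0,0,-0.053,0.046,0,0,0,0,-0.055,0.064,0,0,0,0,-0.053,0.076,0,0,0,0,-0.050,0.086,0,0,0]' && python3 -m jog '[0,0.002,0.006,0,0,0,0,0.002,0.006,0,0,0,0,-0.035,-0.035,0,0,0,0,-0.09,-0.09,0,0,0,0,-0.09,-0.09,0,0,0]' && python3 -c "
from h import *
inc()
to(cw(12,0,330),[180,0,176])"
```

```text
time: 31.12
tool_pos: [486.8, -425.8, 128.3]
tcp_rot: [-135.1, -0.1, 176.0]
ft_force: [-0.2, 0.2, 0.2]
finger_gap: -0.2
grip_force: 0.2
time: 31.75
tool_pos: [489.9, -426.4, 264.5]
tcp_rot: [-134.8, 0.5, 176.1]
ft_force: [0.4, 0.3, 0.0]
finger_gap: -0.0
grip_force: 0.0
carton 3.6 -164.5 264.5
 shift [-0.0095  0.0695 -0.1628] turn [-0.789  0.009 -0.002] rows>= 4.2
```

```bash
python3 -m jog '[-0.009,0.069,-0.163,-0.789,0,0,-0.009,0.069,-0.163,-0.789,0,0,-0.009,0.069,-0.163,-0.789,0,0,-0.009,0.069,-0.163,-0.789,0,0,-0.009,0.069,-0.163,-0.789,0,0,-0.009,0.069,-0.163,-0.789,0,0]' 1
cat > cart.py <<'E'
from h import *
import sys
p=r.snapshot('wrist');save(p,sys.argv[1]);c=cloud(p);inc()
C=np.array([498,-262,0.])
D=c-C;X=D[...,0]*np.cos(E0)+D[...,1]*np.sin(E0);Y=-D[...,0]*np.sin(E0)+D[...,1]*np.cos(E0);Z=c[...,2]
with np.errstate(invalid='ignore'):
    for n,m,a in(('near',(X<-90)&(X>-145)&(abs(Y)<100)&(Z<250),-X),('far',(X>90)&(X<145)&(abs(Y)<100)&(Z<250),X),('left',(Y>123)&(Y<180)&(abs(X)<38),Y),('right',(Y<-123)&(Y>-180)&(abs(X)<38),-Y)):
        m=m&(Z>60)
        if m.sum()<30: print(n,'unseen',m.sum());continue
        print(n,m.sum(),'angle',np.pi-np.arctan(np.polyfit(a[m],Z[m],1)[0]))
    m=(abs(X)<75)&(abs(Y)<108)&(Z>75)&(Z<98)
n,l,st,_=cv2.connectedComponentsWithStats(m.astype(np.uint8))
for i in range(1,n):
    if st[i,4]<300: continue
    P=c[l==i];rr=cv2.minAreaRect(np.ascontiguousarray(P[:,:2].astype(np.float32)));mu=P.mean(0)
    print('blank',st[i,4],np.round(rr[0],1),np.round(rr[1],1),round(rr[2],1),'z',np.median(P[:,2]).round(1),'bbox',st[i,:4])
for d in r.look_for(p,'blank0')[:4]: print(d['score'],np.round(d['bbox']))
E
python3 cart.py w14
```

```text
time: 32.5
tool_pos: [507.0, -263.3, 322.2]
tcp_rot: [179.8, -0.1, 175.9]
ft_force: [-0.3, -0.2, -0.3]
finger_gap: 85.5
grip_force: 0.0
carton 9.2 0.0 322.3
near 13170 angle 2.8036959337128233
far 7067 angle 3.0665575590475345
left 4457 angle 2.7261679795612848
right 3555 angle 3.0866923246821476
blank 3036 [ 496.3 -261.4] [ 34.3 130.7] 87.5 z 87.1 bbox [258 120  32 109]
blank 3132 [ 500.5 -200. ] [ 34.7 130.6] 87.5 z 87.1 bbox [310 120  31 108]
0.93 [307. 118. 341. 229.]
0.86 [257. 122. 291. 229.]
```

View pics/w14.png

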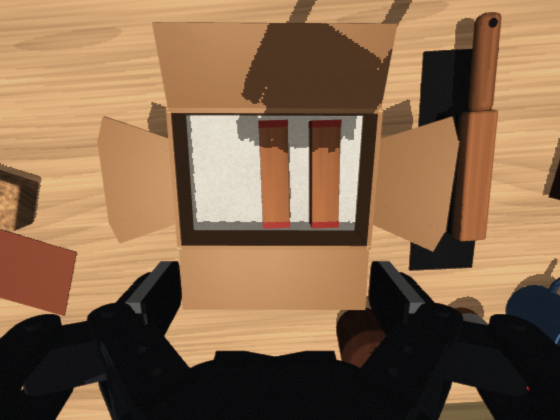

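```bash
python3 -c "
from h import *
to([496.3,-261.4,130],[180,0,177.5])
to([496.3,-261.4,60],[180,0,177.5])"
```

```text
shift [ 0.0107 -0.0006  0.1925] turn [ 0.003 -0.002 -0.026] rows>= 3.1
 shift [ 0.0105 -0.0008  0.2625] turn [ 0.003 -0.002 -0.026] rows>= 4.2
```

```bash
python3 -m jog '[0.01,-0.001,0.06,0,0,-0.026,0.01,-0.001,0.12,0,0,-0.026,0.01,-0.001,0.17,0,0,-0.026,0.01,-0.001,0.19,0,0,-0.026,0.01,-0.001,0.19,0,0,-0.026]' 0.22 && python3 -c "
from h import *
to([496.3,-261.4,60],[180,0,177.5]);print(r.sense()['finger_gap'])
p=r.snapshot('wrist');save(p,'w15')"
```

```text
time: 33.22
tool_pos: [497.2, -261.1, 132.8]
tcp_rot: [179.7, -0.1, 177.6]
ft_force: [0.9, -0.3, -0.4]
finger_gap: 52.1
grip_force: 0.0
 shift [ 0.0007 -0.0007  0.0728] turn [ 0.005 -0.002  0.001] rows>= 1.2
52.11928919999737
```

```bash
python3 -m jog '[0.001,-0.001,0.02,0,0,0,0.001,-0.001,0.04,0,0,0,0.001,-0.001,0.06,0,0,0,0.001,-0.001,0.072,0,0,0,0.001,-0.001,0.072,0,0,0]' && python3 -m jog '[0,0,0,0,0,0,0,0,0,0,0,0,0,0,0,0,0,0,0,0,0,0,0,0]' -1 50 && python3 -m jog '[0,0,-0.02,0,0,0,0,0,-0.06,0,0,0,0,0,-0.11,0,0,0,0,0,-0.16,0,0,0,0,0,-0.16,0,0,0]' && python3 -c "
from h import *
to([472.8,248.5,200],[180,0,171.7])"
```

```text
time: 33.9
tool_pos: [495.6, -262.2, 59.9]
tcp_rot: [179.7, -0.1, 177.5]
ft_force: [1.3, -0.5, 0.3]
finger_gap: 51.6
grip_force: 0.0
time: 34.4
tool_pos: [497.2, -263.1, 62.4]
tcp_rot: [179.8, 0.1, 177.5]
ft_force: [0.3, -0.3, 3.3]
finger_gap: 33.3
grip_force: 51.0
time: 35.02
tool_pos: [499.2, -265.1, 228.9]
tcp_rot: [-179.9, 0.5, 177.5]
ft_force: [0.2, -0.8, -1.9]
finger_gap: 33.1
grip_force: 50.6
 shift [0.0489 0.512  0.0277] turn [-0.001  0.009  0.102] rows>= 8.2
```

```bash
python3 -m jog '[0.006,0.06,0.005,0,0,0.02,0.012,0.12,0.01,0,0,0.04,0.018,0.18,0.02,0,0,0.06,0.024,0.24,0.02,0,0,0.08,0.03,0.30,0.02,0,0,0.1,0.036,0.36,0.02,0,0,0.102,0.042,0.42,0.02,0,0,0.102,0.046,0.48,0.02,0,0,0.102]' && python3 -m jog '[0.003,0.02,0,0,0,0,0.003,0.032,0,0,0,0,0.003,0.032,0,0,0,0]' && python3 -c "
from h import *
print(r.sense()['finger_gap']);to([472.8,248.5,100],[180,0,171.7])
p=r.snapshot('wrist');save(p,'w16');c=cloud(p)
for d in r.outline_of(p,'blank0')[:2]:
    P=c[d['region']];P=P[P[:,2]>150];print(d['score'],len(P)); rr=cv2.minAreaRect(np.ascontiguousarray(P[:,:2].astype(np.float32)));print(rr,np.percentile(P[:,2],[10,50,90]))
"
```

```text
time: 36.02
tool_pos: [470.5, 220.0, 203.4]
tcp_rot: [179.8, -0.0, 171.7]
ft_force: [0.6, -1.1, -1.8]
finger_gap: 33.1
grip_force: 50.5
time: 36.4
tool_pos: [473.3, 249.7, 203.4]
tcp_rot: [179.8, -0.0, 171.7]
ft_force: [0.7, -0.4, -1.0]
finger_gap: 33.0
grip_force: 50.7
32.96491478488267
 shift [ 0.0002 -0.0016  0.1034] turn [ 0.003 -0.001 -0.001] rows>= 1.7
0.73 18976
((456.6315612792969, 252.9918670654297), (40.16493225097656, 97.6368408203125), 81.65617370605469) [227.41772515 228.1881378  228.98491095]
```

```bash
python3 -m jog '[0,-0.001,0.04,0,0,0,0,-0.001,0.08,0,0,0,0,-0.001,0.11,0,0,0,0,-0.001,0.125,0,0,0,0,-0.001,0.133,0,0,0,0,-0.001,0.133,0,0,0,0,-0.001,0.133,0,0,0]' && python3 -m jog '[0,0,0,0,0,0,0,0,0,0,0,0,0,0,0,0,0,0]' 0.22 && python3 -m jog '[0,0,-0.03,0,0,0,0,0,-0.08,0,0,0,0,0,-0.14,0,0,0,0,0,-0.18,0,0,0,0,0,-0.18,0,0,0]' && python3 -c "
from h import *
p=r.snapshot('wrist');c=cloud(p)
for d in r.outline_of(p,'blank0')[:2]:
    P=c[d['region']];P=P[P[:,2]>75];print(d['score'],len(P)); rr=cv2.minAreaRect(np.ascontiguousarray(P[:,:2].astype(np.float32)));print(rr,np.percentile(P[:,2],[10,50,90]))
to([500.5,-200,250],[180,0,177.5])
"
```

```text
time: 37.38
tool_pos: [474.1, 250.2, 72.1]
tcp_rot: [179.7, 0.1, 171.7]
ft_force: [0.4, 0.8, -1.5]
finger_gap: 33.5
grip_force: 50.7
time: 37.75
tool_pos: [473.3, 250.0, 71.0]
tcp_rot: [179.8, 0.0, 171.7]
ft_force: [0.1, -0.5, 0.1]
finger_gap: 52.1
grip_force: 0.0
time: 38.38
tool_pos: [475.2, 250.0, 255.7]
tcp_rot: [179.5, 0.4, 171.7]
ft_force: [-0.0, -0.1, -0.3]
finger_gap: 51.7
grip_force: 0.0
 shift [-0.0922 -0.4405 -0.0012] turn [ 0.004  0.    -0.102] rows>= 7.2
```

```bash
python3 -m jog '[-0.092,-0.44,0,0,0,-0.102,-0.092,-0.44,0,0,0,-0.102,-0.092,-0.44,0,0,0,-0.102,-0.092,-0.44,0,0,0,-0.102,-0.092,-0.44,0,0,0,-0.102,-0.092,-0.44,0,0,0,-0.102,-0.092,-0.44,0,0,0,-0.102,-0.092,-0.44,0,0,0,-0.102]' && python3 -m jog '[0,0,0,0,0,0,0,0,0,0,0,0]' && python3 cart.py w17 && python3 -c "
from h import *
to([500.5,-200,130],[180,0,177.5])
p=r.snapshot('top');save(p,'t2');c=cloud(p)
for d in r.outline_of(p,'blank0')[:3]:
    P=c[d['region']];P=P[P[:,2]>78];print(d['score'],len(P)); rr=cv2.minAreaRect(np.ascontiguousarray(P[:,:2].astype(np.float32)));print(rr,np.percentile(P[:,2],[10,50,90]))
"
```

```text
time: 39.48
tool_pos: [498.7, -202.7, 246.1]
tcp_rot: [179.7, -0.2, 177.3]
ft_force: [-0.2, 1.2, -0.3]
finger_gap: 52.1
grip_force: 0.0
time: 39.72
tool_pos: [500.1, -198.0, 248.1]
tcp_rot: [179.7, -0.1, 177.6]
ft_force: [0.2, 0.1, -0.0]
finger_gap: 52.1
grip_force: 0.0
carton -2.3 64.1 248.4
near 22257 angle 2.803621946964163
far 5162 angle 3.0668686089087793
left 7550 angle 4.1519280147474475
right 5255 angle 3.086432659015893
blank 4456 [ 500.7 -200. ] [ 34.2 130.5] 87.4 z 87.2 bbox [253 130  37 130]
0.75 [253. 130. 290. 259.]
 shift [-0.0002 -0.0025  0.1187] turn [ 0.004 -0.     0.002] rows>= 1.9
0.7 456
((470.552001953125, 248.49386596679688), (35.06602478027344, 129.11610412597656), 81.75431823730469) [87.45729272 92.36625453 96.5545987 ]
0.63 107
((454.5947570800781, -208.71878051757812), (29.620372772216797, 59.45595932006836), 56.397666931152344) [81.80611835 86.19045278 90.39908252]
```

```bash
python3 -m jog '[0,-0.002,0.05,0,0,0,0,-0.002,0.1,0,0,0,0,-0.002,0.13,0,0,0,0,-0.002,0.16,0,0,0,0,-0.002,0.187,0,0,0,0,-0.002,0.187,0,0,0]' && python3 -m jog '[0,0,0,0,0,0,0,0,0,0,0,0,0,0,0,0,0,0,0,0,0,0,0,0]' -1 50 && python3 -m jog '[0,0,-0.02,0,0,0,0,0,-0.06,0,0,0,0,0,-0.11,0,0,0,0,0,-0.16,0,0,0,0,0,-0.16,0,0,0]' && python3 -c "
from h import *
to([487.2,347.5,200],[180,0,171.7])"
```

```text
time: 40.67
tool_pos: [504.8, -203.8, 67.3]
tcp_rot: [-179.9, 0.6, 177.5]
ft_force: [1.2, -8.9, 20.3]
finger_gap: 52.0
grip_force: 10.9
time: 41.18
tool_pos: [504.1, -202.1, 66.5]
tcp_rot: [180.0, 0.5, 177.6]
ft_force: [0.0, -1.1, 18.7]
finger_gap: 33.2
grip_force: 49.2
time: 41.8
tool_pos: [503.0, -202.1, 227.7]
tcp_rot: [-180.0, 0.5, 177.6]
ft_force: [0.7, -0.3, -0.4]
finger_gap: 33.1
grip_force: 51.0
 shift [0.0393 0.5484 0.0274] turn [0.    0.009 0.103] rows>= 8.8
```

```bash
python3 -m jog '[0.005,0.06,0.005,0,0,0.02,0.01,0.12,0.01,0,0,0.04,0.015,0.18,0.015,0,0,0.06,0.02,0.24,0.02,0,0,0.08,0.025,0.30,0.02,0,0,0.1,0.03,0.36,0.02,0,0,0.103,0.033,0.42,0.02,0,0,0.103,0.036,0.48,0.02,0,0,0.103]' && python3 -m jog '[0.003,0.04,0,0,0,0,0.003,0.068,0,0,0,0,0.003,0.068,0,0,0,0,0.003,0.068,0,0,0,0]' && python3 -c "
from h import *
print(r.sense()['finger_gap']);to([487.2,347.5,70],[180,0,171.7])
p=r.snapshot('wrist');save(p,'w18');c=cloud(p)
for d in r.outline_of(p,'blank0')[:2]:
    P=c[d['region']];P=P[P[:,2]>150];print(d['score'],len(P)); rr=cv2.minAreaRect(np.ascontiguousarray(P[:,:2].astype(np.float32)));print(rr,np.percentile(P[:,2],[10,50,90]))
"
```

```text
time: 42.8
tool_pos: [483.8, 281.9, 202.5]
tcp_rot: [179.8, -0.1, 171.7]
ft_force: [1.4, -0.5, -1.7]
finger_gap: 33.1
grip_force: 51.0
time: 43.3
tool_pos: [491.3, 346.9, 202.9]
tcp_rot: [179.9, -0.1, 171.7]
ft_force: [0.3, 0.3, -2.0]
finger_gap: 33.1
grip_force: 51.0
33.10331449300761
 shift [ 0.0039 -0.0004  0.1329] turn [ 0.002 -0.002 -0.001] rows>= 2.1
0.7 19013
((474.8099670410156, 350.0860290527344), (34.697242736816406, 103.8289566040039), 81.58272552490234) [222.89281753 223.75226017 224.67250132]
0.59 0Traceback (most recent call last):
  File "<string>", line 6, in <module>
    P=c[d['region']];P=P[P[:,2]>150];print(d['score'],len(P)); rr=cv2.minAreaRect(np.ascontiguousarray(P[:,:2].astype(np.float32)));print(rr,np.percentile(P[:,2],[10,50,90]))
                                                                                                                                             ~~~~~~~~~~~~~^^^^^^^^^^^^^^^^^^^
    return _quantile_unchecked(
        a, q, axis, out, overwrite_input, method, keepdims, weights)
    return _ureduce(a,
                    func=_quantile_ureduce_func,
    ...<5 lines>...
                    overwrite_input=overwrite_input,
                    method=method)
    r = func(a, **kwargs)
    result = _quantile(arr,
                       quantiles=q,
    ...<2 lines>...
                       out=out,
                       weights=wgt)
    slices_having_nans = np.isnan(arr[-1, ...])
                                  ~~~^^^^^^^^^
IndexError: index -1 is out of bounds for axis 0 with size 0
```

```bash
python3 -m jog '[0.004,0,0.04,0,0,0,0.004,0,0.08,0,0,0,0.004,0,0.11,0,0,0,0.004,0,0.122,0,0,0,0.004,0,0.128,0,0,0,0.004,0,0.128,0,0,0,0.004,0,0.128,0,0,0]' && python3 -m jog '[0,0,0,0,0,0,0,0,0,0,0,0,0,0,0,0,0,0]' 0.3 && python3 -m jog '[0,0,-0.03,0,0,0,0,0,-0.08,0,0,0,0,0,-0.14,0,0,0,0,0,-0.18,0,0,0,0,0,-0.18,0,0,0]' && python3 -c "
from h import *
to([510,-265,330],[180,0,176])
"
```

```text
time: 44.28
tool_pos: [489.1, 349.0, 77.7]
tcp_rot: [179.7, 0.1, 171.6]
ft_force: [-0.0, 0.2, -0.4]
finger_gap: 33.0
grip_force: 51.0
time: 44.65
tool_pos: [488.3, 348.7, 76.4]
tcp_rot: [179.8, 0.0, 171.6]
ft_force: [0.3, 1.6, -0.6]
finger_gap: 55.6
grip_force: 0.0
time: 45.28
tool_pos: [490.1, 349.0, 261.5]
tcp_rot: [179.5, 0.4, 171.6]
ft_force: [-0.0, 0.1, -1.0]
finger_gap: 55.2
grip_force: 0.0
 shift [-0.1097 -0.6039 -0.0735] turn [ 0.009  0.007 -0.077] rows>= 9.9
```

Now a check from over the carton, with the top camera free to see the board, tray and brush.

```bash
python3 -m jog '[-0.11,-0.604,-0.073,0,0,-0.077,-0.11,-0.604,-0.073,0,0,-0.077,-0.11,-0.604,-0.073,0,0,-0.077,-0.11,-0.604,-0.073,0,0,-0.077,-0.11,-0.604,-0.073,0,0,-0.077,-0.11,-0.604,-0.073,0,0,-0.077,-0.11,-0.604,-0.073,0,0,-0.077,-0.11,-0.604,-0.073,0,0,-0.077]' && python3 -m jog '[-0.02,-0.12,0,0,0,0,-0.02,-0.12,0,0,0,0,-0.02,-0.12,0,0,0,0]' && python3 cart.py w19; python3 brushlook.py w20 50
python3 - <<'E'
from h import *
p=r.snapshot('top');save(p,'t3');c=cloud(p);Z=c[...,2]
B=np.array([489.9,296.6]);e=np.radians(-8.3);D=c[...,:2]-B
X=D[...,0]*np.cos(e)+D[...,1]*np.sin(e);Y=-D[...,0]*np.sin(e)+D[...,1]*np.cos(e)
for n,m in(('onboard',(abs(Y)<150)&(X<78)&(X>-103)&(Z>74)),('tray',(abs(Y)<140)&(X<-110)&(X>-222)&(Z>16))):
    k,l,st,_=cv2.connectedComponentsWithStats(m.astype(np.uint8))
    for i in range(1,k):
        if st[i,4]<30: continue
        q=l==i;rr=cv2.minAreaRect(np.ascontiguousarray(np.c_[X[q],Y[q]].astype(np.float32)));print(n,st[i,4],np.round(rr[0],0),np.round(rr[1],0),round(rr[2],1),'z',np.median(Z[q]).round(0))
a=cv2.imread('pics/t3.png')[105:295,110:450];cv2.imwrite('pics/t3c.png',cv2.resize(a,None,fx=2.35,fy=2.35,interpolation=2))
E
```

```text
time: 46.28
tool_pos: [504.1, -150.5, 312.0]
tcp_rot: [179.7, -0.1, 176.0]
ft_force: [1.0, 0.3, 0.7]
finger_gap: 55.5
grip_force: 0.0
time: 46.65
tool_pos: [515.1, -273.4, 309.7]
tcp_rot: [179.7, -0.2, 175.7]
ft_force: [-0.2, 0.6, 0.2]
finger_gap: 55.6
grip_force: 0.0
carton 18.1 -8.0 310.2
near 14825 angle 2.8032510007625016
far 5340 angle 3.0675760062049515
left 4969 angle 2.7253834406479918
right 3868 angle 3.086099357372899
[]
onboard 479 [-14.  49.] [131.  35.] 0.1 z 92.0
onboard 467 [-11. -50.] [ 35. 131.] 90.0 z 92.0
tray 73 [-163.  139.] [ 18. 110.] 80.7 z 32.0
tray 254 [-187.  105.] [56. 47.] 0.0 z 31.0
tray 207 [-175.    3.] [50. 49.] 76.2 z 29.0
tray 215 [-186.  -52.] [60. 36.] 0.5 z 31.0Traceback (most recent call last):
  File "brushlook.py", line 5, in <module>
    m=o[0]['region'];P=c[m];P=P[~np.isnan(P[:,2])]
      ~^^^
IndexError: list index out of range
```

View pics/t3c.png

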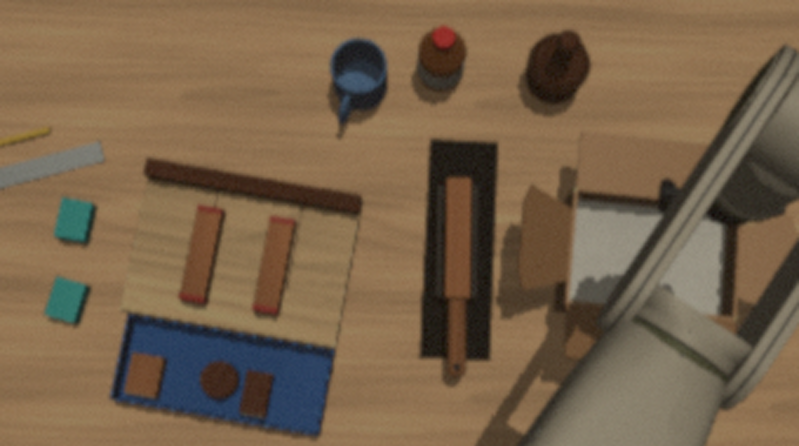

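```bash
python3 -c "
from bench import r
print(r.hand_in())"
```

```text
the job is handed in; nothing more can be done
None
```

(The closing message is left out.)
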